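Load the coil test jig and run the probe along its contact channel

ROBOT

A 6-joint arm with a two-finger parallel gripper is mounted at the origin on the work surface. World frame = base frame: x ahead of the robot, y to its left, z up, the work surface at z = 0. Lengths are in mm, angles in rad, forces in N, time in s.
With the tool pointing down it reaches from about 275 to 750 mm from the base axis. Payload 10.2 kg.
Tool frame: the origin (TCP) lies midway between the tips of the shut fingers; the grasp point (between the pads) lies 19 mm behind it; z points along the fingers, y is the line along which they close (so a half turn about z gives the same grasp; the last joint's range is limited). The gripper opens to 85 mm and grips with 20 to 120 N. Pads are 22 mm wide; open, the fingers measure 114 mm over their backs; the gripper's body (76 mm by 85 mm) begins 54 mm behind the grasp point. The pads swing forward as they close: fully open they stand 13 mm farther back than shut.
Start: joints at [-1.439, 0.313, 1.498, -0, 1.331, -0.223], TCP at [182.374, -492.312, 231.294] pointing down, gripper open.
Joint ranges: [-2.94, 2.94], [-0.97, 2.17], [0.19, 2.56], [-1.23, 4.37], [0.02, 3.11], [-2.88, 2.88]. Speed limits (rad/s): [2.39, 2.39, 3.01, 3.14, 3.14, 3.14].

INTERFACE

Orientations are given as a unit quaternion [w, x, y, z].
In Python, from rig import ctrl gives the robot as it stands.
- The arm moves only by the tool send_rows, never from a script. Its argument "targets" is a list of rows, each a list of 7 numbers: the closure, from -1 (fully open) to 1 (shut), so that 0 is half open, then the shift along the tool's x, y, z in m, then the turn, a rotation vector about the tool's x, y, z in rad. In form: [[claw, dx, dy, dz, ax, ay, az], ...]. A call has exactly 10 rows; each row shifts and turns the commanded pose from where the row before left it, along the tool's axes as they then stand; what a row does not reach is not made up. A row lasts 1/8 s, in which the tool goes at most 62.5 mm and 10.7 degrees, less where a joint would pass 70% of its speed; a pose out of reach is approached as far as the arm can. A call with a gripper value outside its range is refused whole. The fingers move at their own pace and stop on an object; "squeeze" is the grip in N (left out, the last holds). Time passes only in rows, so rows that do not move let the fingers close, or fill a call up. It gives the time, the measured TCP pose, the force, the opening and the grip force at its end, in the units of the state.
- ctrl.sense(): the state, without advancing time (a new reading comes with each control period).
- ctrl.capture(name): name is "side" or "top"; returns a dict with "img" (480x640x3 uint8, red, green, blue), "camera_matrix" (3x3 intrinsics, pixels), "R" (3x3) and "t" (3): a world point X has camera coordinates R X + t. Camera axes: x right, y down, z forward; pixel columns grow to the right and rows downward; lengths in mm; the calibration is good to about 2 mm. A picture is of the moment at which its call begins. There is no depth.
- ctrl.finish_job(): hands the job in; it is judged then, once.
Trained networks look in a picture, given as the dict that the camera call returned (one of the last four; its "shot" number tells which), for a name from the list of things; names that differ only in an ending like _2 or _b are one class to them, and where a whole thing is asked for, a point or a joint stands for the part that bears it (a point fixed in the world has none). Each returns a list of dicts, best first, with "score" (0 to 1); they miss things now and then, are a little off and sometimes report something else, mostly with a low value. They report only what shows in the picture. A call takes as long as a camera call. They do not tell look-alikes from the thing itself.
- ctrl.boxes_of(query, picture): "extent" ([left, top, width, height] in pixels, round what is visible of it).
- ctrl.landmark_of(query, picture): "point" ([column, row] in pixels: a listed point, or the origin of a listed thing).
The state is a dict: "time_s": time; "joints": joint angles; "dq": joint speeds; "tau": joint torques, N m; "eef_pos": TCP position; "ee_rot": TCP orientation; "force": force on the tool from outside, world axes, zero at the start; "wrist_torque": the same for the moment, N m; "grip_width": opening from 0.0 (shut) to 1.0 (fully open); "grip_force": force on a finger pad.
Only numpy, scipy, OpenCV 4.12 (cv2) and the standard library are available. Lean on these libraries where they do the work, as an engineer would, in place of code of your own. Each camera call takes 0.05 s, during which the arm holds its last target. There are 200 camera calls.

TASK

Plug every coil module on the bench fully home into the D-shaped sockets of the test jig, one module per socket, any module in any socket, each turned so that its flat side meets the flat of the socket. Then take the test probe from its stand and, with its tip down in the copper-floored channel on the jig, run it slowly (about 2 cm per second) along the whole channel from the end with the round brass mark to the other end. Finally stand the probe back in its stand, point down, and do not knock over the spray can.

Things in the scene. Friction and masses are not known exactly. Their poses are not given: they have to be found in the camera images.
- module1: Coil module (2 or 3 alike present). Origin: underside, centre of round part; z up. Grey foot 24 mm high, D-shaped from above: disc of radius 28 mm plus half-square, so 56 mm wide in y, flat at x=+28, round to x=-28; lowest 8 mm stepped in 1.5 mm. Copper winding radius 21, z 24-34 mm. White upright grip fin centred on the origin: 44 mm along x, 16 thick in y, z 24-75 mm. About 160 g; stands on the bench.
- module2: Coil module (2 or 3 alike present). Origin: underside, centre of round part; z up. Grey foot 24 mm high, D-shaped from above: disc of radius 28 mm plus half-square, so 56 mm wide in y, flat at x=+28, round to x=-28; lowest 8 mm stepped in 1.5 mm. Copper winding radius 21, z 24-34 mm. White upright grip fin centred on the origin: 44 mm along x, 16 thick in y, z 24-75 mm. About 160 g; stands on the bench.
- module3: Coil module (2 or 3 alike present). Origin: underside, centre of round part; z up. Grey foot 24 mm high, D-shaped from above: disc of radius 28 mm plus half-square, so 56 mm wide in y, flat at x=+28, round to x=-28; lowest 8 mm stepped in 1.5 mm. Copper winding radius 21, z 24-34 mm. White upright grip fin centred on the origin: 44 mm along x, 16 thick in y, z 24-75 mm. About 160 g; stands on the bench.
- socket1: Black fixed socket on the jig plate, turned its own way. Origin: its underside (8 mm above bench), centre of the well's round part; z up. D-shaped well 1.5 mm larger all round than a module's foot: half width and flat (at +x) 29.5 mm, round end to -x; walls 7 mm, rim z=22, well floor z=6 mm. A module fully home has its origin at z=6 mm on this axis, x axes the same way; half a turn off it cannot enter.
- socket2: Black fixed socket on the jig plate, turned its own way. Origin: its underside (8 mm above bench), centre of the well's round part; z up. D-shaped well 1.5 mm larger all round than a module's foot: half width and flat (at +x) 29.5 mm, round end to -x; walls 7 mm, rim z=22, well floor z=6 mm. A module fully home has its origin at z=6 mm on this axis, x axes the same way; half a turn off it cannot enter.
- socket3: Black fixed socket on the jig plate, turned its own way. Origin: its underside (8 mm above bench), centre of the well's round part; z up. D-shaped well 1.5 mm larger all round than a module's foot: half width and flat (at +x) 29.5 mm, round end to -x; walls 7 mm, rim z=22, well floor z=6 mm. A module fully home has its origin at z=6 mm on this axis, x axes the same way; half a turn off it cannot enter.
- jig: Fixed test jig: grey plate 200 (x) x 340 (y) x 8 mm, origin under its centre, z up. Sockets in a row at x=50 mm, 110 mm apart in y. On its -x side a dog-leg channel between aluminium strips, 16 mm wide inside, strips 6 mm high and wide, copper floor at z=8 mm; ends open; straight seam0-2, slanting seam2-4, straight seam4-6. A brass disc lies in its start, a 26 mm one on the plate just outside.
- seam0 (a point): Point on the channel's floor, on its centre line: number 0 of 0 to 6 in order along the path (start, the end with the brass mark). Points are 38 to 48 mm apart.
- seam1 (a point): Point on the channel's floor, on its centre line: number 1 of 0 to 6 in order along the path. Points are 38 to 48 mm apart.
- seam2 (a point): Point on the channel's floor, on its centre line: number 2 of 0 to 6 in order along the path (first bend). Points are 38 to 48 mm apart.
- seam3 (a point): Point on the channel's floor, on its centre line: number 3 of 0 to 6 in order along the path. Points are 38 to 48 mm apart.
- seam4 (a point): Point on the channel's floor, on its centre line: number 4 of 0 to 6 in order along the path (second bend). Points are 38 to 48 mm apart.
- seam5 (a point): Point on the channel's floor, on its centre line: number 5 of 0 to 6 in order along the path. Points are 38 to 48 mm apart.
- seam6 (a point): Point on the channel's floor, on its centre line: number 6 of 0 to 6 in order along the path (finish, the other end). Points are 38 to 48 mm apart.
- probe: Test probe, 90 g, upright in its stand: origin at its tip, z along it up to the handle. Brass tip cone (2 mm end radius) and steel shank of 6 mm radius up to z=56 mm, black collar of radius 20 mm at z 56-62 mm, black square handle 18 x 18 mm (sides along x and y) from z=62 to 130 mm.
- stand: Dark steel fixed probe stand: block 64 x 64 mm, 66 mm high, with a square hole 24 x 24 mm down its middle, hole floor at z=6 mm. Origin: centre of its underside, z up. The probe's shank hangs in the hole, collar resting on the top, tip then at z=10 mm near the axis (6 mm sideways play).
- spray: Bystander: spray can, 52 mm across, 180 mm tall, origin at its underside, z up; near the jig's left side. Not to be knocked over.
There are look-alikes about, which are no part of the job. What is shaped like the probe but turquoise is not meant.

How it is judged:
By the outcome, as a careful person would: the job done as asked, in the order asked, and still so for the second after the job is handed in, with the robot touching nothing.
Of module1, module2, module3 only 2 to 3 are there at a start; the rules pass over those that are not, and their reading is None.
At some moment in a run one of module1, module2, module3 may be knocked a few centimetres aside while the robot is not near it.
It also fails if it takes over 210 s, if anything falls off the work surface, if the arm or the gripper's body presses on something with over 40 N, if the wrist force passes 120 N, or if a joint passes its speed limit or range.

## Working session

There is one attempt and no reset: what is moved stays moved. The work goes in short steps, Python scripts to look and compute and a tool call to move; the robot and the scene stay as the last step left them, time stands still between calls to the robot, and variables do not carry over. Pictures are saved under pics/ and viewed, at most 14 in all, crops included, and the job is handed in when it is done.

Besides the shell and the picture viewer there is one more tool, called after "Request:" by a JSON object that holds its "api" and its "payload". send_rows: Moves the arm, as the interface text tells. Its arguments: {"type":"object","properties":{"targets":{"type":"array"},"squeeze":{"type":"number"}},"required":["targets"]}

```bash
ls; mkdir -p pics
python3 - <<'E'
from rig import ctrl
import cv2
s=ctrl.sense(); print(s)
for n in("side","top"):
    p=ctrl.capture(n); cv2.imwrite(f"pics/{n}0.png",p["img"][:,:,::-1]); print(n,p["camera_matrix"],p["R"],p["t"],p["shot"])
    for q in["module1","socket1","jig","probe","stand","spray"]+[f"seam{i}" for i in range(7)]:
        print(q,[(round(d["score"],2),[round(float(x)) for x in d["point"]]) for d in ctrl.landmark_of(q,p)])
E
```

```text
pics
{'time_s': 0.0, 'joints': array([-1.43936102e+00,  3.13460097e-01,  1.49839539e+00,  2.67814720e-05,
        1.33102883e+00, -2.23393023e-01]), 'dq': array([-0.00133991,  0.00015259,  0.00122059,  0.00079486, -0.00051887,
       -0.00094792]), 'tau': array([ 1.50147051e-03, -4.12263429e+01, -2.59741652e+01, -9.60802731e-05,
        4.14840120e-03, -7.87096809e-06]), 'eef_pos': array([ 182.36570284, -492.04559984,  230.7456129 ]), 'ee_rot': array([-6.44548986e-04,  9.84303701e-01,  1.76481746e-01,  4.26759001e-05]), 'force': array([ 0.45061183, -0.06013232,  0.49513253]), 'wrist_torque': array([-0.04441466, -0.02065138, -0.03836632]), 'grip_force': 0.0, 'grip_width': 1.0007215739563813}
side [[561.6238054    0.         308.78049782]
 [  0.         561.6238054  240.72976069]
 [  0.           0.           1.        ]] [[-0.98874696 -0.14884204 -0.01501656]
 [-0.08070957  0.61526312 -0.78417935]
 [ 0.12595799 -0.77414297 -0.62035252]] [ 575.41875788   53.1916285  1188.10297728] 1
module1 [(0.79, [374, 215]), (0.67, [365, 176]), (0.64, [297, 210])]
socket1 [(0.83, [299, 257]), (0.77,
[... 2052 characters left out ...]
[248, 264]), (0.85, [305, 287]), (0.77, [208, 264]), (0.76, [322, 284]), (0.76, [232, 266]), (0.65, [279, 284])]
seam3 [(0.95, [267, 275]), (0.92, [248, 264]), (0.85, [305, 287]), (0.77, [208, 264]), (0.76, [322, 284]), (0.76, [232, 266]), (0.65, [279, 284])]
seam4 [(0.95, [267, 275]), (0.92, [248, 264]), (0.85, [305, 287]), (0.77, [208, 264]), (0.76, [322, 284]), (0.76, [232, 266]), (0.65, [279, 284])]
seam5 [(0.95, [267, 275]), (0.92, [248, 264]), (0.85, [305, 287]), (0.77, [208, 264]), (0.76, [322, 284]), (0.76, [232, 266]), (0.65, [279, 284])]
seam6 [(0.95, [267, 275]), (0.92, [248, 264]), (0.85, [305, 287]), (0.77, [208, 264]), (0.76, [322, 284]), (0.76, [232, 266]), (0.65, [279, 284])]
```

View pics/top0.png

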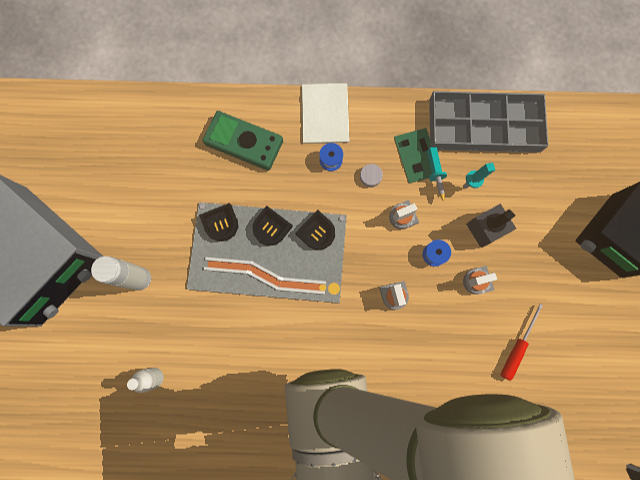

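View pics/side0.png

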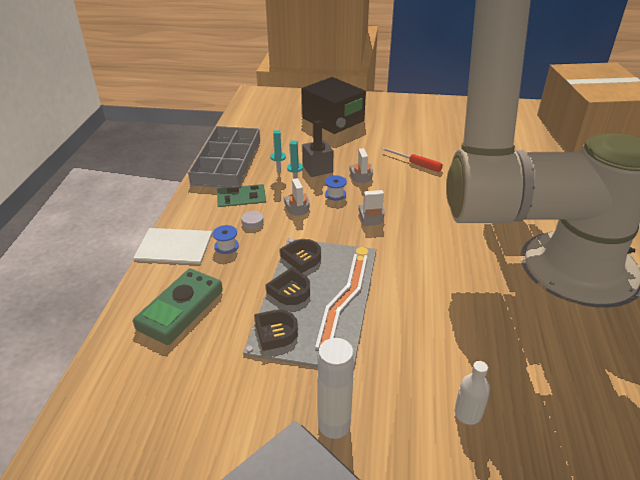

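The top view shows three modules near (404,215), (480,281) and (395,296), and sockets at (220,225), (269,227) and (318,232). The channel runs from the brass mark at (333,289) to (205,264), the black probe is in its stand at (490,225), and the spray can is at (120,272). The side view agrees. Next I'll rectify the images at known heights for metric measurement.

```bash
cat > h.py <<'E'
import numpy as np, cv2
from rig import ctrl
from scipy.optimize import least_squares
def P(pic,X):
    X=np.atleast_2d(np.asarray(X,float)); c=X@np.array(pic["R"]).T+pic["t"]; u=c@np.array(pic["camera_matrix"]).T
    return u[:,:2]/u[:,2:]
def back(pic,uv,z):
    uv=np.atleast_2d(uv); d=np.linalg.solve(pic["camera_matrix"],np.c_[uv,np.ones(len(uv))].T).T@np.array(pic["R"])
    C=-np.array(pic["R"]).T@pic["t"]; return C+d*((z-C[2])/d[:,2])[:,None]
def tri(pa,a,pb,b):
    f=lambda X:np.r_[P(pa,X)[0]-a,P(pb,X)[0]-b]
    r=least_squares(f,np.r_[back(pa,a,30)[0]]); return r.x,np.abs(r.fun).max()
def rect(pic,z,cx,cy,hx,hy,s=2.):
    """metric image: row down = -x, col right = -y, s px/mm"""
    w,h=int(2*hy*s),int(2*hx*s)
    q=np.array([[0,0],[w,0],[w,h],[0,h]],float)
    W=np.c_[cx+hx-q[:,1]/s,cy+hy-q[:,0]/s,np.full(4,z)]
    H=cv2.getPerspectiveTransform(P(pic,W).astype(np.float32),q.astype(np.float32))
    return cv2.warpPerspective(pic["img"],H,(w,h),flags=cv2.INTER_CUBIC)
E
cat > a.py <<'E'
from h import *
import pickle
t=ctrl.capture("top"); s=ctrl.capture("side"); pickle.dump((t,s),open("p0.pkl","wb"))
for p in(t,s): print("cam",-np.array(p["R"]).T@p["t"])
print("jig corners approx",back(t,[[198,204],[346,215],[340,302],[187,289]],8).round())
for n,a,b in[("mA",(400,216),(297,210)),("mB",(474,280),(365,176)),("mC",(395,298),(374,215)),("stand",(483,226),(315,169)),
  ("sk1",(268,227),(294,295)),("sk2",(320,234),(299,257)),("brass?",(322,284),(362,255)),("spray",(142,282),(331,424))]:
    x,e=tri(t,a,s,b); print(n,x.round(1),round(e,1),np.hypot(*x[:2]).round())
c=back(t,[[267,252]],8)[0]
I=rect(t,8,c[0],c[1],130,190); J=rect(s,8,c[0],c[1],130,190)
cv2.imwrite("pics/jt.png",I[:,:,::-1]);cv2.imwrite("pics/js.png",J[:,:,::-1]); print(c)
E
python3 a.py
```

```text
cam [ 373.39971123   49.76918974 1047.06030296]
cam [423.58555639 972.68121989 787.39526401]
jig corners approx [[644. 336.   8.]
 [626.  -3.   8.]
 [429.   7.   8.]
 [449. 346.   8.]]
mA [ 630.  -127.7   -1.9] 0.1 643.0
mB [ 481.8 -288.7    8.5] 1.9 562.0
mC [ 442.1 -113.4   10.5] 0.5 456.0
stand [ 611.2 -316.2    2.1] 0.5 688.0
sk1 [589.4 173.7   6. ] 2.2 614.0
sk2 [588.8  55.2   3.7] 3.1 591.0
brass? [463.2  48.   19.8] 1.7 466.0
spray [472.9 451.5  -1.9] 4.5 654.0
[536.53367514 173.11206336   8.        ]
```

View pics/jt.png

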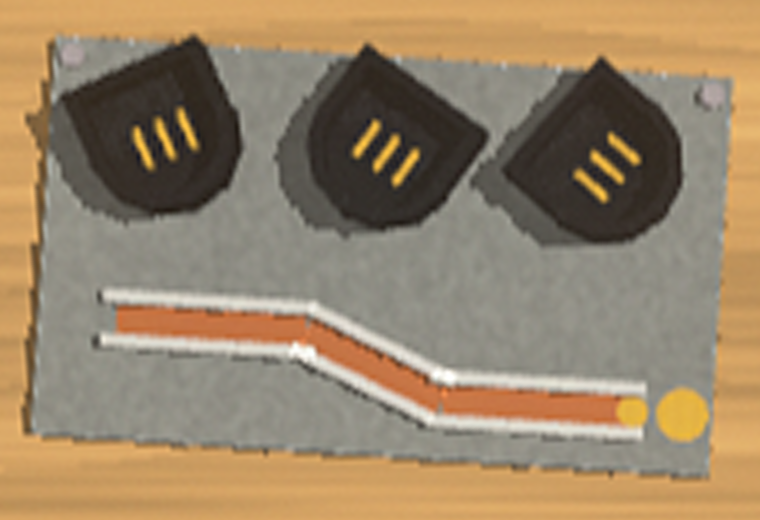

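View pics/js.png

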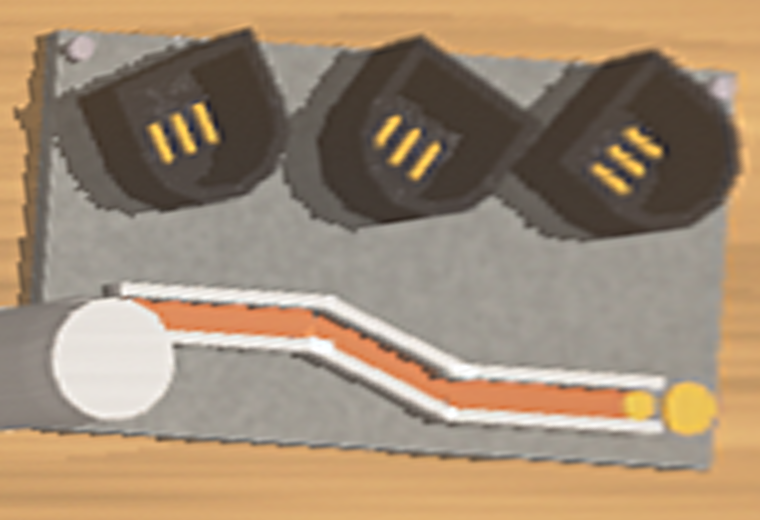

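```bash
cat >> h.py <<'E'
from scipy.optimize import minimize
def D(r,f,n=24):
    a=np.linspace(np.pi/2,3*np.pi/2,n); return np.r_[np.c_[r*np.cos(a),r*np.sin(a)],[[f,-r],[f,r]]]
def prism(pl,z0,z1): return np.r_[np.c_[pl,np.full(len(pl),z0)],np.c_[pl,np.full(len(pl),z1)]]
def box(x,y): return np.array([[x,y],[-x,y],[-x,-y],[x,-y]])/2.
circ=lambda r:np.c_[r*np.cos(np.linspace(0,6.28,30)),r*np.sin(np.linspace(0,6.28,30))]
SOCK=[prism(D(36.5,36.5),0,22)]
MOD=[prism(D(28,28),8,24),prism(D(26.5,26.5),0,8),prism(circ(21),24,34),prism(box(44,16),24,75)]
U=4
def render(pic,parts,x,z,o,sh):
    R=np.array([[np.cos(x[2]),-np.sin(x[2]),0],[np.sin(x[2]),np.cos(x[2]),0],[0,0,1]])
    m=np.zeros(sh,np.uint8)
    for p in parts:
        q=((P(pic,p@R.T+[x[0],x[1],z])+.5-o)*U-.5)
        cv2.fillConvexPoly(m,np.round(cv2.convexHull(q.astype(np.float32))*16).astype(np.int32),255,shift=4)
    return m
def fit(pic,parts,x0,z,maskf,pad=12):
    """silhouette fit; x0=(x,y,yaw)"""
    c=P(pic,[[x0[0],x0[1],z+30]])[0]; o=np.round(c)-45; a,b=o.astype(int)
    crop=cv2.resize(np.ascontiguousarray(pic["img"][b:b+90,a:a+90]),None,fx=U,fy=U,interpolation=cv2.INTER_LINEAR)
    m=maskf(crop).astype(np.uint8)*255
    m=cv2.morphologyEx(m,cv2.MORPH_OPEN,np.ones((5,5)))
    cs,_=cv2.findContours(m,cv2.RETR_EXTERNAL,cv2.CHAIN_APPROX_NONE); M=np.zeros_like(m)
    near=cv2.dilate(render(pic,parts,x0,z,o,m.shape),np.ones((3,3)),iterations=pad)
    cv2.drawContours(M,cs,-1,255,-1); M&=near
    iou=lambda x:-(((r:=render(pic,parts,x*[1,1,.03],z,o,m.shape))&M)>0).sum()/((r|M)>0).sum()
    y0=np.array(x0)/[1,1,.03]
    r=minimize(iou,y0,method="Nelder-Mead",options=dict(initial_simplex=y0+np.array([[0,0,0],[5,0,0],[0,5,0],[0,0,6]]),maxfev=150,xatol=.02,fatol=1e-5))
    x=r.x*[1,1,.03]; dbg=crop.copy(); cc,_=cv2.findContours(render(pic,parts,x,z,o,m.shape),cv2.RETR_EXTERNAL,cv2.CHAIN_APPROX_NONE)
    cv2.drawContours(dbg,cs,-1,(0,0,255),1); cv2.drawContours(dbg,cc,-1,(0,255,0),1)
    return x,-r.fun,dbg
dark=lambda c:c.max(2)<62
def gray(c):
    h=cv2.cvtColor(c,cv2.COLOR_RGB2HSV); return h[:,:,1]<75
E
cat > b.py <<'E'
from h import *
import pickle
t,s=pickle.load(open("p0.pkl","rb"))
g=[]
for n,x0 in[("sL",(595,278.6,.42)),("sM",(588,168.8,-.616)),("sR",(581,59,.838))]:
    row=[]
    for p in(t,s):
        x,f,d=fit(p,SOCK,x0,8,dark); print(n,x.round(2),round(f,3)); row.append(d)
    g.append(np.vstack(row))
cands=[]
for n,x0 in[("mA",(630,-128)),("mB",(482,-289)),("mC",(442,-113))]:
    row=[]
    for p in(t,s):
        rs=[fit(p,MOD,(*x0,a),0,gray) for a in np.arange(8)*np.pi/4]
        rs.sort(key=lambda r:-r[1])
        for r in rs[:3]: print(n,r[0][:2].round(1),round(((r[0][2]+np.pi)%(2*np.pi))-np.pi,3),round(r[1],3))
        row.append(rs[0][2])
    g.append(np.vstack(row))
G=np.vstack([np.hstack(g[:3]),np.hstack(g[3:])]); G=np.hstack(g); G=cv2.resize(G,(800,266),interpolation=cv2.INTER_AREA); cv2.imwrite("pics/fit.png",G[:,:,::-1])
E
python3 b.py
```

```text
sL [5.9495e+02 2.7861e+02 4.2000e-01] 0.929
sL [5.950e+02 2.786e+02 4.200e-01] -0.0
sM [588.5  170.72  -0.61] 0.939
sM [588.   168.8   -0.62] -0.0
sR [581.19  59.24   0.84] 0.939
sR [581.    59.     0.84] -0.0
mA [ 626.8 -128.7] -1.18 0.938
mA [ 626.6 -128.6] -1.203 0.938
mA [ 626.3 -129.1] -1.18 0.938
mA [ 629.2 -131.1] -1.205 0.792
mA [ 629.2 -131.1] -1.206 0.792
mA [ 629. -130.] -1.206 0.789
mB [ 482.9 -292.5] -1.301 0.945
mB [ 484.5 -294.1] -2.902 0.888
mB [ 482.6 -294.4] 0.289 0.884
mB [ 486.1 -295.1] -1.349 0.793
mB [ 486.4 -294.9] -1.343 0.791
mB [ 486.1 -295.1] -1.351 0.79
mC [ 444.9 -112.1] 0.263 0.953
mC [ 445.  -112.4] 0.258 0.95
mC [ 445.9 -108.8] -1.445 0.88
mC [ 448.4 -113.9] 0.195 0.953
mC [ 448.4 -113.7] 0.133 0.949
mC [ 449.3 -114.4] -3.028 0.901
```

View pics/fit.png

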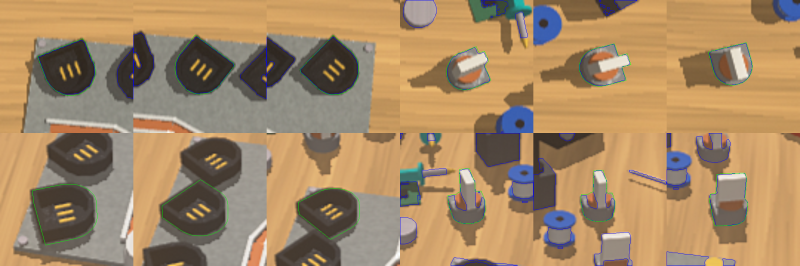

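```bash
cat >> h.py <<'E'
def st():
    s=ctrl.sense(); q=s["ee_rot"]; return s,s["eef_pos"],2*np.arctan2(q[2],q[1])
def go(x,y,z,psi=None,pr=True):
    """turn about tool z (do first), then shift in the turned tool axes, m"""
    s,p,c=st(); psi=c if psi is None else psi
    az=-((psi-c+np.pi)%(2*np.pi)-np.pi); d=np.array([x,y,z])-p
    ct,sn=np.cos(psi),np.sin(psi)
    print("t",round(s["time_s"],2),"pos",p.round(1),"psi",round(c,3),"q",s["ee_rot"].round(4),"F",s["force"].round(1),"w",round(s["grip_width"],2),"gf",round(s["grip_force"],1),"| az",round(az,3),"d",(np.array([ct*d[0]+sn*d[1],sn*d[0]-ct*d[1],-d[2]])/1000).round(4))
E
python3 -c "
from h import *
go(446,-113,120,.24)"
```

```text
t 1.5 pos [ 182.4 -492.3  231.3] psi 0.355 q [-0.      0.9843  0.1765 -0.    ] F [ 0.9 -0.3  0.3] w 1.0 gf 0.0 | az 0.115 d [ 0.3462 -0.3058  0.1113]
```

Request:
{"api": "send_rows", "payload": {"targets": [[0, 0, 0, 0, 0, 0, 0.115], [0, 0.0384, -0.034, 0.012, 0, 0, 0], [0, 0.0385, -0.034, 0.0124, 0, 0, 0], [0, 0.0385, -0.034, 0.0124, 0, 0, 0], [0, 0.0385, -0.034, 0.0124, 0, 0, 0], [0, 0.0385, -0.034, 0.0124, 0, 0, 0], [0, 0.0385, -0.034, 0.0124, 0, 0, 0], [0, 0.0385, -0.034, 0.0124, 0, 0, 0], [0, 0.0385, -0.034, 0.0124, 0, 0, 0], [0, 0.0385, -0.034, 0.0124, 0, 0, 0]], "squeeze": 50}}

```text
time_s: 2.75
eef_pos: [447.1, -111.4, 119.9]
ee_rot: [0.0, 0.993, 0.12, 0.0]
force: [0.7, -1.3, -0.5]
grip_width: 0.503
grip_force: 0.0
```

```bash
python3 -c "
from h import *
go(446,-113,42,.24)"
```

```text
t 2.75 pos [ 447.1 -111.4  119.9] psi 0.24 q [2.000e-04 9.928e-01 1.196e-01 3.000e-04] F [ 0.7 -1.3 -0.5] w 0.5 gf 0.0 | az -0.0 d [-0.0015  0.0013  0.0779]
```

Request:
{"api": "send_rows", "payload": {"targets": [[0, 0, 0, 0.026, 0, 0, 0], [0, 0, 0, 0.026, 0, 0, 0], [0, 0, 0, 0.026, 0, 0, 0], [0, 0, 0, 0, 0, 0, 0], [0.8, 0, 0, 0, 0, 0, 0], [0.8, 0, 0, 0, 0, 0, 0], [0.8, 0, 0, 0, 0, 0, 0], [0.8, 0, 0, 0, 0, 0, 0], [0.8, 0, 0, 0, 0, 0, 0], [0.8, 0, 0, 0, 0, 0, 0]], "squeeze": 40}}

```text
time_s: 4.0
eef_pos: [446.8, -113.1, 43.2]
ee_rot: [0.001, 0.993, 0.12, 0.001]
force: [0.3, 0.0, 6.8]
grip_width: 0.179
grip_force: 45.2
```

```bash
python3 -c "
from h import *
go(628,-129,120,1.94)"
```

```text
t 4.0 pos [ 446.8 -113.1   43.2] psi 0.24 q [6.000e-04 9.928e-01 1.196e-01 9.000e-04] F [0.3 0.  6.8] w 0.18 gf 45.2 | az -1.7 d [-0.0802  0.1632 -0.0768]
```

Request:
{"api": "send_rows", "payload": {"targets": [[0, 0, 0, 0, 0, 0, 0], [0, 0, 0, 0, 0, 0, 0], [0, 0, 0, -0.035, 0, 0, 0], [0, 0, 0, -0.042, 0, 0, 0], [0, 0, 0, 0, 0, 0, -0.17], [0, 0, 0, 0, 0, 0, -0.17], [0, 0, 0, 0, 0, 0, -0.17], [0, 0, 0, 0, 0, 0, -0.17], [0, 0, 0, 0, 0, 0, -0.17], [0, 0, 0, 0, 0, 0, -0.17]]}}

```text
time_s: 5.25
eef_pos: [446.1, -112.7, 119.0]
ee_rot: [-0.0, 0.806, 0.591, -0.0]
force: [0.4, -0.5, 0.5]
grip_width: 0.499
grip_force: 0.0
```

Request:
{"api": "send_rows", "payload": {"targets": [[0, 0, 0, 0, 0, 0, -0.17], [0, 0, 0, 0, 0, 0, -0.17], [0, 0, 0, 0, 0, 0, -0.17], [0, 0, 0, 0, 0, 0, -0.17], [0, -0.016, 0.0326, 0, 0, 0, 0], [0, -0.016, 0.0326, 0, 0, 0, 0], [0, -0.016, 0.0326, 0, 0, 0, 0], [0, -0.016, 0.0326, 0, 0, 0, 0], [0, -0.016, 0.0326, 0, 0, 0, 0], [0, 0, 0, 0, 0, 0, 0]]}}

```text
time_s: 6.5
eef_pos: [628.1, -128.6, 118.2]
ee_rot: [-0.0, 0.565, 0.825, -0.0]
force: [-0.5, -0.6, 0.7]
grip_width: 0.5
grip_force: 0.0
```

```bash
cat > c.py <<'E'
from h import *
import sys
t=ctrl.capture("top"); s=ctrl.capture("side")
x0=eval(sys.argv[1]); tcp=eval(sys.argv[2])
for p in(t,s):
    x,f,d=fit(p,MOD,x0,0,gray); e=x[:2]-tcp[:2]; ps=x[2]
    print(x.round(3),round(f,3),"along tool x/y off:",round(np.cos(ps)*e[0]+np.sin(ps)*e[1],2),round(np.sin(ps)*e[0]-np.cos(ps)*e[1],2))
E
python3 c.py "(446,-113,.24)" "(446.8,-113.1)"; python3 -c "
from h import *
go(627.5,-129.5,43,1.94)"
```

```text
[ 4.51005e+02 -1.12973e+02  2.40000e-01] 0.623 along tool x/y off: 4.11 0.88
[ 4.48347e+02 -1.13633e+02  1.78000e-01] 0.954 along tool x/y off: 1.43 0.8
t 6.6 pos [ 626.4 -128.4  118.5] psi 1.94 q [-7.000e-04  5.653e-01  8.249e-01 -2.000e-04] F [-0.5 -0.   0.7] w 0.5 gf 0.0 | az -0.0 d [-0.0014  0.0006  0.0755]
```

Request:
{"api": "send_rows", "payload": {"targets": [[0, -0.0014, 0.0006, 0.0255, 0, 0, 0], [0, 0, 0, 0.025, 0, 0, 0], [0, 0, 0, 0.025, 0, 0, 0], [0, 0, 0, 0, 0, 0, 0], [0.8, 0, 0, 0, 0, 0, 0], [0.8, 0, 0, 0, 0, 0, 0], [0.8, 0, 0, 0, 0, 0, 0], [0.8, 0, 0, 0, 0, 0, 0], [0.8, 0, 0, 0, 0, 0, 0], [0.8, 0, 0, 0, 0, 0, 0]]}}

```text
time_s: 7.85
eef_pos: [628.7, -130.0, 45.2]
ee_rot: [0.001, 0.565, 0.825, 0.0]
force: [-1.1, 0.0, 6.8]
grip_width: 0.182
grip_force: 42.4
```

Request:
{"api": "send_rows", "payload": {"targets": [[0, 0, 0, 0, 0, 0, 0], [0, 0, 0, 0, 0, 0, 0], [0, 0, 0, -0.04, 0, 0, 0], [0, 0, 0, -0.05, 0, 0, 0], [0, 0, 0, -0.05, 0, 0, 0], [0, -0.05, -0.02, 0, 0, 0, 0], [0, -0.05, -0.02, 0, 0, 0, 0], [0, -0.04, -0.02, 0, 0, 0, 0], [0, 0, 0, 0, 0, 0, 0], [0, 0, 0, 0, 0, 0, 0]]}}

```text
time_s: 9.1
eef_pos: [622.7, -281.3, 183.4]
ee_rot: [-0.0, 0.565, 0.825, 0.0]
force: [0.4, -1.2, 0.5]
grip_width: 0.502
grip_force: 0.0
```

```bash
python3 c.py "(627,-129,-1.2)" "(627,-129)"; python3 c.py "(446,-113,.24)" "(446.8,-113.1)"; python3 -c "
from h import *
go(627.5,-129.5,120,1.94)"
```

```text
[ 627.113 -128.44    -1.235] 0.937 along tool x/y off: -0.49 -0.29
[ 629.873 -130.867   -1.261] 0.776 along tool x/y off: 2.65 -2.17
[ 4.43999e+02 -1.10875e+02  2.21000e-01] 0.897 along tool x/y off: -2.24 -2.78
[ 4.48250e+02 -1.13337e+02  1.58000e-01] 0.953 along tool x/y off: 1.39 0.46
t 9.3 pos [ 623.  -280.8  183.8] psi 1.941 q [1.000e-04 5.648e-01 8.252e-01 0.000e+00] F [ 0.6 -1.  -0.2] w 0.5 gf 0.0 | az 0.001 d [0.1395 0.0588 0.0638]
```

```bash
cat > b2.py <<'E'
from h import *
import pickle
t,s=pickle.load(open("p0.pkl","rb"))
for n,x0 in[("sL",(596,277,.42)),("sM",(589,168,-.616)),("sR",(582,58,.838))]:
    for p in(t,s):
      for th in(65,75,85):
        x,f,d=fit(p,SOCK,x0,8,lambda c:c.max(2)<th,pad=8); print(n,x.round(3),round(f,3))
E
python3 b2.py
```

```text
sL [5.94827e+02 2.78934e+02 4.30000e-01] 0.94
sL [5.94614e+02 2.79391e+02 4.10000e-01] 0.964
sL [5.94435e+02 2.79669e+02 4.13000e-01] 0.976
sL [6.30855e+02 2.31311e+02 3.28000e-01] 0.003
sL [5.96146e+02 2.78121e+02 3.00000e-01] 0.455
sL [5.98508e+02 2.78154e+02 3.93000e-01] 0.953
sM [588.441 169.62   -0.626] 0.949
sM [588.392 170.42   -0.638] 0.976
sM [588.405 170.791  -0.628] 0.976
sM [5.70301e+02 1.29025e+02 2.25000e-01] 0.001
sM [590.456 168.137  -0.682] 0.542
sM [590.841 168.601  -0.66 ] 0.925
sR [581.592  59.557   0.859] 0.953
sR [581.612  60.107   0.857] 0.976
sR [581.521  60.653   0.847] 0.971
sR [582.     58.      0.838] -0.0
sR [584.717  59.685   0.803] 0.575
sR [584.633  61.298   0.726] 0.945
```

```bash
python3 -c "
from h import *
go(629,-130.6,100,1.94)"
```

```text
t 9.3 pos [ 623.  -280.8  183.8] psi 1.941 q [1.000e-04 5.648e-01 8.252e-01 0.000e+00] F [ 0.6 -1.  -0.2] w 0.5 gf 0.0 | az 0.001 d [0.1379 0.0598 0.0838]
```

Request:
{"api": "send_rows", "payload": {"targets": [[0, 0.0345, 0.015, 0.013, 0, 0, 0], [0, 0.0345, 0.015, 0.017, 0, 0, 0], [0, 0.0345, 0.015, 0.027, 0, 0, 0], [0, 0.0344, 0.0148, 0.027, 0, 0, 0], [0, 0, 0, 0, 0, 0, 0], [0, 0, 0, 0.0285, 0, 0, 0], [0, 0, 0, 0.0285, 0, 0, 0], [0, 0, 0, 0, 0, 0, 0], [1, 0, 0, 0, 0, 0, 0], [1, 0, 0, 0, 0, 0, 0]], "squeeze": 60}}

```text
time_s: 10.55
eef_pos: [629.8, -132.2, 44.6]
ee_rot: [0.002, 0.565, 0.825, 0.0]
force: [1.6, -0.5, 5.4]
grip_width: 0.177
grip_force: 59.4
```

Request:
{"api": "send_rows", "payload": {"targets": [[1, 0, 0, 0, 0, 0, 0], [1, 0, 0, 0, 0, 0, 0], [1, 0, 0, 0, 0, 0, 0], [1, 0, 0, -0.04, 0, 0, 0], [1, 0, 0, -0.04, 0, 0, 0], [1, 0, 0, 0, 0, 0, -0.142], [1, 0, 0, 0, 0, 0, -0.142], [1, 0, 0, 0, 0, 0, -0.142], [1, 0, 0, 0, 0, 0, -0.14], [1, 0, 0, 0, 0, 0, 0]]}}

```text
time_s: 11.8
eef_pos: [628.6, -131.7, 122.8]
ee_rot: [-0.0, 0.313, 0.95, -0.0]
force: [0.1, 0.3, -1.4]
grip_width: 0.172
grip_force: 58.9
```

```bash
python3 -c "
from h import *
go(590.2,168.3,123,2.507)"
```

```text
t 11.8 pos [ 628.6 -131.7  122.8] psi 2.505 q [-0.      0.3131  0.9497 -0.    ] F [ 0.1  0.3 -1.4] w 0.17 gf 58.9 | az -0.002 d [ 2.088e-01  2.188e-01 -2.000e-04]
```

Request:
{"api": "send_rows", "payload": {"targets": [[1, 0.0209, 0.0219, 0, 0, 0, 0], [1, 0.0261, 0.02735, 0, 0, 0, 0], [1, 0.0261, 0.02735, 0, 0, 0, 0], [1, 0.0261, 0.02735, 0, 0, 0, 0], [1, 0.0261, 0.02735, 0, 0, 0, 0], [1, 0.0261, 0.02735, 0, 0, 0, 0], [1, 0.0261, 0.02735, 0, 0, 0, 0], [1, 0.0209, 0.0219, 0, 0, 0, 0], [1, 0.0104, 0.0109, 0.03, 0, 0, 0], [1, 0, 0, 0, 0, 0, 0]]}}

```text
time_s: 13.05
eef_pos: [589.2, 168.9, 90.9]
ee_rot: [-0.002, 0.313, 0.95, -0.001]
force: [0.1, 0.3, -0.6]
grip_width: 0.173
grip_force: 58.9
```

```bash
cat > e.py <<'E'
from h import *
import sys
n=sys.argv[1]; x,y,z=eval(sys.argv[2])
go(x,y,z)
P2=[]
for k in("top","side"):
    p=ctrl.capture(k); c=P(p,[[x,y,50]])[0].round().astype(int)
    P2.append(cv2.resize(np.ascontiguousarray(p["img"][c[1]-50:c[1]+50,c[0]-50:c[0]+50]),(400,400),interpolation=cv2.INTER_CUBIC))
cv2.imwrite(f"pics/{n}.png",np.hstack(P2)[:,:,::-1])
E
python3 e.py ins1 "(590.2,168.3,90)"
```

```text
t 13.05 pos [589.2 168.9  90.9] psi 2.505 q [-2.000e-03  3.130e-01  9.498e-01 -9.000e-04] F [ 0.1  0.3 -0.6] w 0.17 gf 58.9 | az -0.0 d [-0.0012  0.0001  0.0009]
```

View pics/ins1.png

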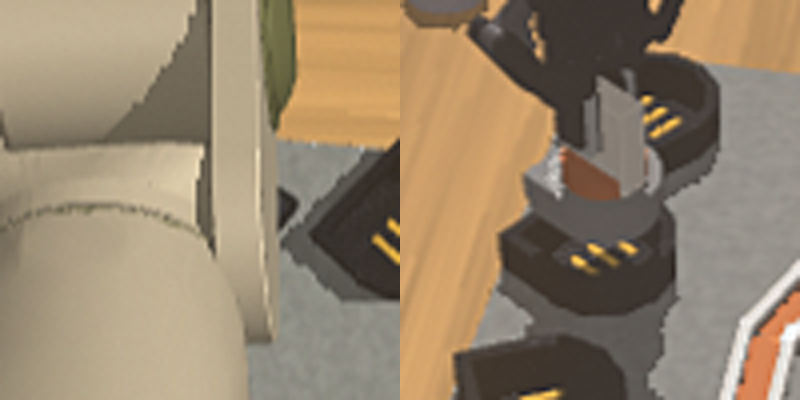

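Request:
{"api": "send_rows", "payload": {"targets": [[1, 0, 0, 0.006, 0, 0, 0], [1, 0, 0, 0.005, 0, 0, 0], [1, 0, 0, 0.003, 0, 0, 0], [1, 0, 0, 0.003, 0, 0, 0], [1, 0, 0, 0.003, 0, 0, 0], [1, 0, 0, 0.002, 0, 0, 0], [1, 0, 0, 0, 0, 0, 0], [1, 0, 0, 0, 0, 0, 0], [1, 0, 0, 0, 0, 0, 0], [1, 0, 0, 0, 0, 0, 0]]}}

```text
time_s: 14.4
eef_pos: [590.7, 168.2, 70.6]
ee_rot: [0.0, 0.313, 0.95, -0.0]
force: [1.9, -1.6, -3.6]
grip_width: 0.179
grip_force: 58.8
```

```bash
python3 -c "
from h import *
for i in range(4): ctrl.capture('side'); go(590.2,168.3,57)"
```

```text
t 14.45 pos [590.7 168.2  70.6] psi 2.506 q [ 1.000e-04  3.126e-01  9.499e-01 -0.000e+00] F [ 1.7 -1.4 -3.1] w 0.18 gf 58.8 | az -0.0 d [ 0.0004 -0.0002  0.0136]
t 14.5 pos [590.7 168.2  70.6] psi 2.506 q [ 1.000e-04  3.126e-01  9.499e-01 -0.000e+00] F [ 1.2 -2.6 -2.6] w 0.18 gf 58.8 | az -0.0 d [ 0.0005 -0.0002  0.0136]
t 14.55 pos [590.7 168.2  70.6] psi 2.506 q [ 1.000e-04  3.126e-01  9.499e-01 -1.000e-04] F [ 2.2 -1.9 -3.1] w 0.18 gf 58.7 | az -0.0 d [ 0.0004 -0.0002  0.0136]
t 14.6 pos [590.7 168.2  70.6] psi 2.506 q [ 1.000e-04  3.126e-01  9.499e-01 -0.000e+00] F [ 2.  -1.1 -3.2] w 0.18 gf 58.7 | az -0.0 d [ 0.0004 -0.0002  0.0136]
```

Request:
{"api": "send_rows", "payload": {"targets": [[1, -0.001, 0, 0, 0, 0, 0], [1, 0, 0, 0.003, 0, 0, 0], [1, 0, 0, 0.002, 0, 0, 0], [1, 0, 0, 0.002, 0, 0, 0], [1, 0, 0, 0.002, 0, 0, 0], [1, 0, 0, 0, 0, 0, 0], [1, 0, 0, 0, 0, 0, 0], [1, 0, 0, 0, 0, 0, 0], [1, 0, 0, 0, 0, 0, 0], [1, 0, 0, 0, 0, 0, 0]]}}

```text
time_s: 15.85
eef_pos: [592.9, 167.1, 64.7]
ee_rot: [0.002, 0.313, 0.95, 0.0]
force: [-2.6, -5.9, 19.0]
grip_width: 0.174
grip_force: 62.4
```

```bash
cat > v.py <<'E'
from h import *
import sys
# crop of side with overlays: socket inner rim (green) and module foot edges (red), both shifted by the side bias
n=sys.argv[1]; so=eval(sys.argv[2]); mo=eval(sys.argv[3]) # (x,y,z,yaw)
b=np.array([1,-.4,0])
p=ctrl.capture("side"); c=P(p,[[so[0],so[1],35]])[0].round().astype(int)-[40,40]
I=cv2.resize(np.ascontiguousarray(p["img"][c[1]:c[1]+80,c[0]:c[0]+80]),(800,800),interpolation=cv2.INTER_CUBIC)[100:700]
def dr(pl,z,pose,col):
    a=pose[3]; R=np.array([[np.cos(a),-np.sin(a)],[np.sin(a),np.cos(a)]]); w=np.c_[pl@R.T+pose[:2],np.full(len(pl),pose[2]+z)]+b
    q=((P(p,w)+.5-c)*10-.5-[0,100])
    cv2.polylines(I,[np.round(q).astype(np.int32)],True,col,1)
if so[3] is not None:
    dr(D(36.5,36.5),22,so,(0,255,0)); dr(D(29.5,29.5),22,so,(0,255,0))
if mo: dr(D(28,28),24,mo,(255,0,0)); dr(box(44,16),75,mo,(255,0,0))
cv2.imwrite(f"pics/{n}.png",I[:,:,::-1])
E
python3 v.py ins2 "(590.2,168.3,8,-.635)" "(592.4,167.4,21,-.635)"
```

```text
(no output)
```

View pics/ins2.png

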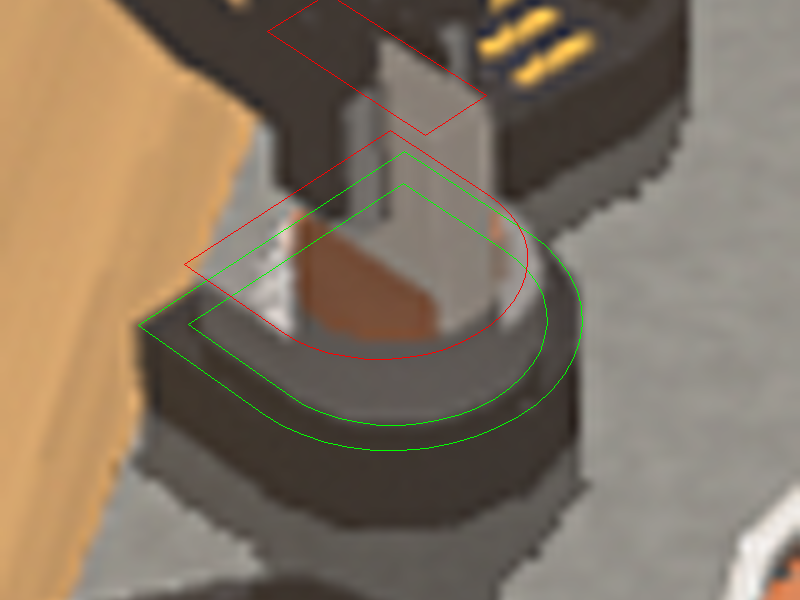

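Request:
{"api": "send_rows", "payload": {"targets": [[1, 0, 0, -0.004, 0, 0, 0], [1, 0.001, -0.002, -0.001, 0, 0, 0], [1, 0, 0, 0, 0, 0, 0], [1, 0, 0, 0.002, 0, 0, 0], [1, 0, 0, 0.002, 0, 0, 0], [1, 0, 0, 0.002, 0, 0, 0], [1, 0, 0, 0.001, 0, 0, 0], [1, 0, 0, 0, 0, 0, 0], [1, 0, 0, 0, 0, 0, 0], [1, 0, 0, 0, 0, 0, 0]]}}

```text
time_s: 17.15
eef_pos: [592.4, 166.3, 64.6]
ee_rot: [0.004, 0.312, 0.95, 0.001]
force: [-0.4, -5.5, 31.2]
grip_width: 0.179
grip_force: 64.5
```

Request:
{"api": "send_rows", "payload": {"targets": [[1, 0, 0, -0.003, 0, 0, 0], [1, 0, 0, -0.003, 0, 0, 0], [1, 0, 0, 0, 0, 0, 0], [1, 0, 0, 0, 0, 0, 0], [1, 0, 0, 0, 0, 0, 0], [1, 0, 0, 0, 0, 0, 0], [1, 0, 0, 0, 0, 0, 0], [1, 0, 0, 0, 0, 0, 0], [1, 0, 0, 0, 0, 0, 0], [1, 0, 0, 0, 0, 0, 0]]}}

```text
time_s: 18.4
eef_pos: [591.2, 166.4, 66.3]
ee_rot: [0.002, 0.313, 0.95, 0.001]
force: [7.2, -2.6, 0.5]
grip_width: 0.176
grip_force: 59.9
```

```bash
python3 -c "
from h import *
go(589.5,166.6,65)"
python3 v.py ins3 "(590.2,168.3,8,-.635)" "(589.5,166.6,23.5,-.635)"
```

```text
t 18.4 pos [591.2 166.4  66.3] psi 2.506 q [2.400e-03 3.127e-01 9.499e-01 7.000e-04] F [ 7.2 -2.6  0.5] w 0.18 gf 59.9 | az -0.0 d [ 0.0015 -0.0008  0.0013]
```

View pics/ins3.png

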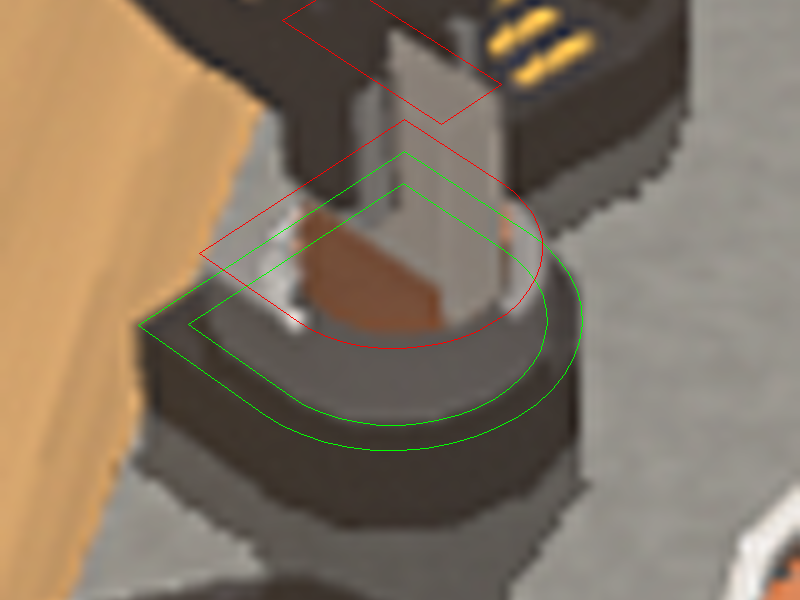

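Request:
{"api": "send_rows", "payload": {"targets": [[1, 0, 0, -0.001, 0, 0, 0], [1, -0.0029, 0.0008, 0, 0, 0, 0], [1, 0, 0, 0, 0, 0, 0], [1, 0, 0, 0.002, 0, 0, 0], [1, 0, 0, 0.001, 0, 0, 0], [1, 0, 0, 0.001, 0, 0, 0], [1, 0, 0, 0, 0, 0, 0], [1, 0, 0, 0, 0, 0, 0], [1, 0, 0, 0, 0, 0, 0], [1, 0, 0, 0, 0, 0, 0]]}}

```text
time_s: 19.7
eef_pos: [592.6, 165.6, 62.7]
ee_rot: [0.0, 0.313, 0.95, 0.0]
force: [3.2, -0.2, 0.5]
grip_width: 0.178
grip_force: 60.1
```

Request:
{"api": "send_rows", "payload": {"targets": [[1, -0.0004, 0.0003, 0.001, 0, 0, 0], [1, 0, 0, 0.0015, 0, 0, 0], [1, 0, 0, 0.0015, 0, 0, 0], [1, 0, 0, 0.001, 0, 0, 0], [1, 0, 0, 0.001, 0, 0, 0], [1, 0, 0, 0.001, 0, 0, 0], [1, 0, 0, 0, 0, 0, 0], [1, 0, 0, 0, 0, 0, 0], [1, 0, 0, 0, 0, 0, 0], [1, 0, 0, 0, 0, 0, 0]]}}

```text
time_s: 20.95
eef_pos: [592.8, 165.7, 58.7]
ee_rot: [0.001, 0.312, 0.95, 0.0]
force: [-8.6, -1.8, 25.9]
grip_width: 0.177
grip_force: 63.9
```

Request:
{"api": "send_rows", "payload": {"targets": [[0, 0, 0, 0, 0, 0, 0], [0, 0, 0, 0, 0, 0, 0], [0, 0, 0, -0.02, 0, 0, 0], [0, 0, 0, -0.04, 0, 0, 0], [0, 0, 0, -0.04, 0, 0, 0], [0, 0, 0, -0.01, 0, 0, 0.17], [0, 0, 0, 0, 0, 0, 0.17], [0, 0, 0, 0, 0, 0, 0.17], [0, 0, 0, 0, 0, 0, 0.157], [0, 0, 0, 0, 0, 0, 0]]}}

```text
time_s: 22.2
eef_pos: [592.4, 165.7, 164.9]
ee_rot: [-0.001, 0.606, 0.796, -0.001]
force: [0.3, -0.1, -0.9]
grip_width: 0.494
grip_force: 0.0
```

```bash
python3 -c "
from h import *
go(520,-230,150,1.84)"
```

```text
t 22.2 pos [592.4 165.7 164.9] psi 1.84 q [-6.000e-04  6.057e-01  7.957e-01 -5.000e-04] F [ 0.3 -0.1 -0.9] w 0.49 gf 0.0 | az 0.0 d [-0.3622 -0.175   0.0149]
```

Request:
{"api": "send_rows", "payload": {"targets": [[0, -0.03, -0.0145, 0, 0, 0, 0], [0, -0.0415, -0.02, 0.005, 0, 0, 0], [0, -0.0415, -0.02, 0.005, 0, 0, 0], [0, -0.0415, -0.02, 0.005, 0, 0, 0], [0, -0.0415, -0.02, 0, 0, 0, 0], [0, -0.0415, -0.02, 0, 0, 0, 0], [0, -0.0415, -0.02, 0, 0, 0, 0], [0, -0.0415, -0.02, 0, 0, 0, 0], [0, -0.0415, -0.02, 0, 0, 0, 0], [0, 0, 0, 0, 0, 0, 0]]}}

```text
time_s: 23.45
eef_pos: [519.5, -232.0, 150.1]
ee_rot: [-0.0, 0.606, 0.795, -0.0]
force: [0.9, 0.6, 0.2]
grip_width: 0.501
grip_force: 0.0
```

```bash
cat > f.py <<'E'
from h import *
t=ctrl.capture("top"); s=ctrl.capture("side")
for n,x0,z in[("seated",(591,167,-.635),14),("mB",(485,-294.8,-1.3),0),("mC",(447,-113,.22),0)]:
    for p,b in((t,(-1.9,2.4)),(s,(1,-.4))):
        x,f,d=fit(p,MOD,(x0[0]+b[0],x0[1]+b[1],x0[2]),z,(lambda c:c.min(2)>62) if z else gray,pad=8); print(n,"corr",(x-[*b,0]).round(2),round(f,3))
go(485,-294.8,100,1.84)
E
python3 f.py
```

```text
seated corr [ 5.8651e+02  1.6676e+02 -1.0000e-02] 0.723
seated corr [ 5.8831e+02  1.7101e+02 -3.8000e-01] 0.784
mB corr [ 480.13 -295.69   -1.02] 0.721
mB corr [ 485.21 -294.63   -1.35] 0.793
mC corr [ 4.4637e+02 -1.1447e+02  2.3000e-01] 0.945
mC corr [ 4.4715e+02 -1.1301e+02  1.7000e-01] 0.951
t 23.55 pos [ 520.2 -229.3  150.2] psi 1.84 q [-6.000e-04  6.056e-01  7.957e-01  2.000e-04] F [-0.   1.1  0.3] w 0.5 gf 0.0 | az 0.0 d [-0.0538 -0.0513  0.0502]
```

Request:
{"api": "send_rows", "payload": {"targets": [[0, -0.0269, -0.0256, 0.025, 0, 0, 0], [0, -0.0269, -0.0257, 0.025, 0, 0, 0], [0, 0, 0, 0, 0, 0, 0], [0, 0, 0, 0.028, 0, 0, 0], [0, 0, 0, 0.029, 0, 0, 0], [0, 0, 0, 0, 0, 0, 0], [1, 0, 0, 0, 0, 0, 0], [1, 0, 0, 0, 0, 0, 0], [1, 0, 0, 0, 0, 0, 0], [1, 0, 0, 0, 0, 0, 0]]}}

```text
time_s: 24.8
eef_pos: [486.1, -295.3, 45.3]
ee_rot: [0.001, 0.606, 0.795, 0.0]
force: [0.9, 2.6, 7.1]
grip_width: 0.172
grip_force: 59.8
```

Request:
{"api": "send_rows", "payload": {"targets": [[1, 0, 0, 0, 0, 0, 0], [1, 0, 0, -0.02, 0, 0, 0], [1, 0, 0, -0.03, 0, 0, 0], [1, 0, 0, -0.04, 0, 0, 0], [1, 0, 0, -0.02, 0, 0, 0], [1, 0, 0, 0, 0, 0, 0], [1, 0, 0, 0, 0, 0, 0], [1, 0, 0, 0, 0, 0, 0], [1, 0, 0, 0, 0, 0, 0], [1, 0, 0, 0, 0, 0, 0]]}}

```text
time_s: 26.05
eef_pos: [485.1, -295.1, 153.3]
ee_rot: [-0.0, 0.606, 0.795, 0.0]
force: [0.3, -0.1, -2.2]
grip_width: 0.174
grip_force: 58.7
```

```bash
python3 -c "
from h import *
go(598.4,276.3,153,.415+np.pi)
p=ctrl.capture('side'); q=ctrl.capture('top')
# whole-frame crop of the held module and of the seated one
c=P(p,[[485,-295,130]])[0].astype(int); d=P(p,[[591,167,50]])[0].astype(int)
g=[cv2.resize(np.ascontiguousarray(i[k[1]-40:k[1]+40,k[0]-40:k[0]+40]),(400,400),interpolation=2) for i,k in((p['img'],c),(p['img'],d))]
cv2.imwrite('pics/two.png',np.hstack(g)[:,:,::-1])
"
```

```text
t 26.05 pos [ 485.1 -295.1  153.3] psi 1.839 q [-2.000e-04  6.063e-01  7.952e-01  0.000e+00] F [ 0.3 -0.1 -2.2] w 0.17 gf 58.7 | az -1.718 d [-3.341e-01  4.772e-01  3.000e-04]
```

View pics/two.png

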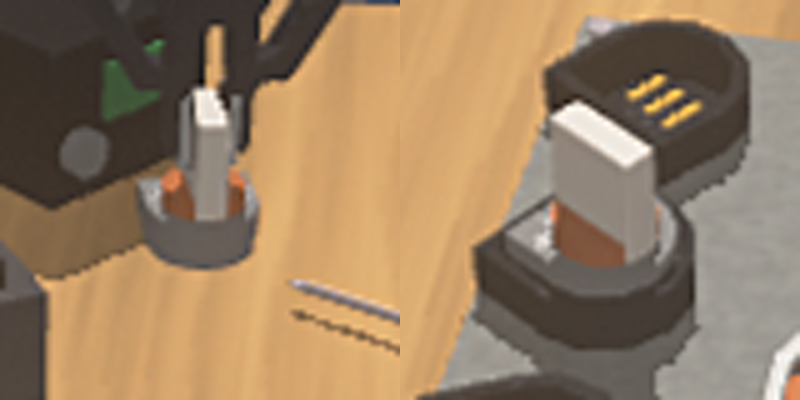

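Request:
{"api": "send_rows", "payload": {"targets": [[1, 0, 0, 0, 0, 0, -0.172], [1, 0, 0, 0, 0, 0, -0.172], [1, 0, 0, 0, 0, 0, -0.172], [1, 0, 0, 0, 0, 0, -0.172], [1, 0, 0, 0, 0, 0, -0.172], [1, 0, 0, 0, 0, 0, -0.172], [1, 0, 0, 0, 0, 0, -0.172], [1, 0, 0, 0, 0, 0, -0.172], [1, 0, 0, 0, 0, 0, -0.172], [1, 0, 0, 0, 0, 0, -0.17]]}}

```text
time_s: 27.4
eef_pos: [485.1, -295.1, 153.6]
ee_rot: [-0.0, -0.209, 0.978, -0.0]
force: [0.7, -0.1, -1.2]
grip_width: 0.175
grip_force: 58.6
```

Request:
{"api": "send_rows", "payload": {"targets": [[1, -0.0192, 0.0272, 0, 0, 0, 0], [1, -0.0288, 0.0409, 0, 0, 0, 0], [1, -0.0288, 0.0409, 0, 0, 0, 0], [1, -0.0288, 0.0409, 0, 0, 0, 0], [1, -0.0288, 0.0409, 0, 0, 0, 0], [1, -0.0288, 0.0409, 0, 0, 0, 0], [1, -0.0288, 0.0409, 0, 0, 0, 0], [1, -0.0288, 0.0409, 0, 0, 0, 0], [1, -0.0288, 0.0409, 0, 0, 0, 0], [1, -0.0288, 0.0409, 0, 0, 0, 0]]}}

```text
time_s: 28.65
eef_pos: [580.6, 180.5, 153.7]
ee_rot: [0.0, -0.206, 0.979, -0.0]
force: [0.5, -0.7, -1.2]
grip_width: 0.178
grip_force: 58.8
```

```bash
python3 -c "
from h import *
go(598.4,276.3,80,.415+np.pi)"
```

```text
t 28.65 pos [580.6 180.5 153.7] psi 3.557 q [ 1.000e-04 -2.061e-01  9.785e-01 -0.000e+00] F [ 0.5 -0.7 -1.2] w 0.18 gf 58.8 | az 0.0 d [-0.0549  0.0804  0.0737]
```

Request:
{"api": "send_rows", "payload": {"targets": [[1, -0.019, 0.028, 0, 0, 0, 0], [1, -0.019, 0.028, 0.01, 0, 0, 0], [1, -0.0174, 0.0253, 0.02, 0, 0, 0], [1, 0, 0, 0.02, 0, 0, 0], [1, 0, 0, 0.0235, 0, 0, 0], [1, 0, 0, 0, 0, 0, 0], [1, 0, 0, 0, 0, 0, 0], [1, 0, 0, 0, 0, 0, 0], [1, 0, 0, 0, 0, 0, 0], [1, 0, 0, 0, 0, 0, 0]]}}

```text
time_s: 29.9
eef_pos: [598.4, 275.6, 80.4]
ee_rot: [0.0, -0.206, 0.979, 0.0]
force: [0.3, -0.4, -1.2]
grip_width: 0.176
grip_force: 58.8
```

```bash
python3 -c "
from h import *
go(598.4,276.3,68,.415+np.pi)"
python3 v.py ins4 "(598.4,276.3,8,.415)" "(598.4,276.3,35.5,.415)"
```

```text
t 29.9 pos [598.4 275.6  80.4] psi 3.557 q [ 2.000e-04 -2.061e-01  9.785e-01  0.000e+00] F [ 0.3 -0.4 -1.2] w 0.18 gf 58.8 | az 0.0 d [-0.0003  0.0006  0.0124]
```

View pics/ins4.png

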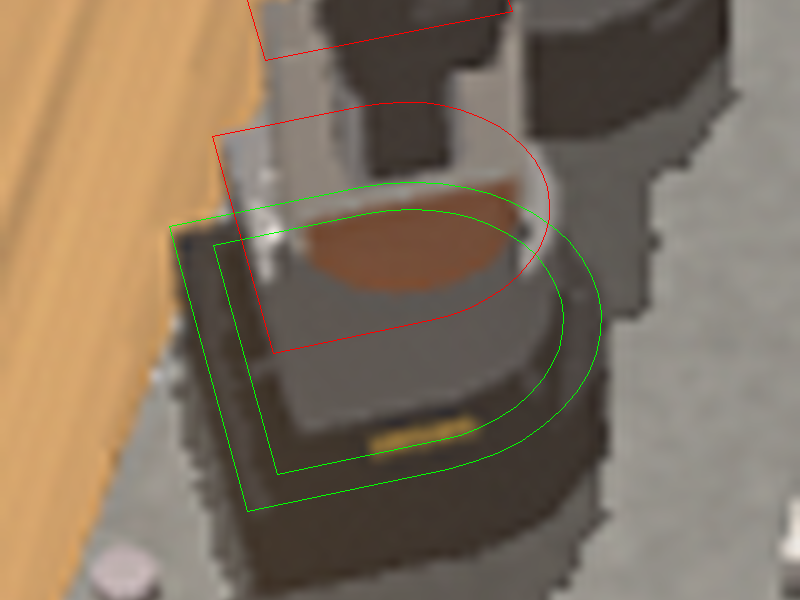

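Request:
{"api": "send_rows", "payload": {"targets": [[1, 0, 0, 0.004, 0, 0, 0], [1, 0, 0, 0.003, 0, 0, 0], [1, 0, 0, 0.003, 0, 0, 0], [1, 0, 0, 0.002, 0, 0, 0], [1, 0, 0, 0.0015, 0, 0, 0], [1, 0, 0, 0, 0, 0, 0], [1, 0, 0, 0, 0, 0, 0], [1, 0, 0, 0, 0, 0, 0], [1, 0, 0, 0, 0, 0, 0], [1, 0, 0, 0, 0, 0, 0]]}}

```text
time_s: 31.2
eef_pos: [598.4, 275.7, 67.1]
ee_rot: [0.0, -0.206, 0.979, 0.0]
force: [-2.9, 1.1, 5.0]
grip_width: 0.174
grip_force: 59.6
```

Request:
{"api": "send_rows", "payload": {"targets": [[1, 0, 0, -0.001, 0, 0, 0], [1, 0.0007, 0.0009, 0, 0, 0, 0], [1, 0, 0, 0, 0, 0, 0], [1, 0, 0, 0.002, 0, 0, 0], [1, 0, 0, 0.0015, 0, 0, 0], [1, 0, 0, 0.0005, 0, 0, 0], [1, 0, 0, 0, 0, 0, 0], [1, 0, 0, 0, 0, 0, 0], [1, 0, 0, 0, 0, 0, 0], [1, 0, 0, 0, 0, 0, 0]]}}

```text
time_s: 32.45
eef_pos: [598.0, 276.5, 66.5]
ee_rot: [0.001, -0.206, 0.978, 0.0]
force: [-5.5, -0.7, 17.3]
grip_width: 0.177
grip_force: 61.8
```

Request:
{"api": "send_rows", "payload": {"targets": [[1, 0, 0, -0.002, 0, 0, 0], [1, 0.0014, 0.0006, 0, 0, 0, 0], [1, 0, 0, 0, 0, 0, 0], [1, 0, 0, 0.002, 0, 0, 0], [1, 0, 0, 0, 0, 0, 0], [1, 0, 0, 0, 0, 0, 0], [1, 0, 0, 0, 0, 0, 0], [1, 0, 0, 0, 0, 0, 0], [1, 0, 0, 0, 0, 0, 0], [1, 0, 0, 0, 0, 0, 0]]}}

```text
time_s: 33.7
eef_pos: [597.5, 276.5, 66.7]
ee_rot: [0.003, -0.206, 0.979, -0.0]
force: [-0.4, -0.3, 17.4]
grip_width: 0.172
grip_force: 61.7
```

```bash
python3 v.py ins5 "(598.0,276.3,8,.415)" "(597,276.5,22,.415)"
```

```text
(no output)
```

View pics/ins5.png

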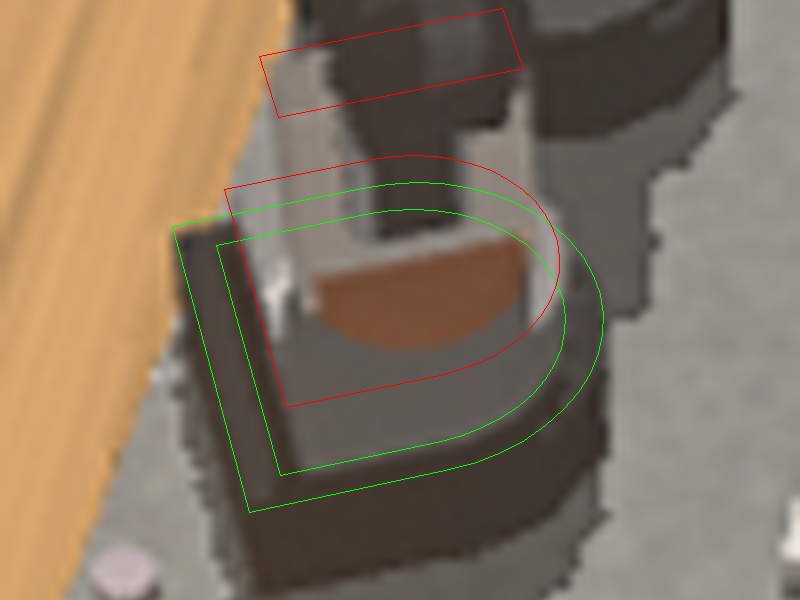

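Request:
{"api": "send_rows", "payload": {"targets": [[1, 0, 0, -0.002, 0, 0, 0], [1, -0.0022, -0.0022, -0.001, 0, 0, 0], [1, 0, 0, 0, 0, 0, 0], [1, 0, 0, 0.001, 0, 0, 0], [1, 0, 0, 0.001, 0, 0, 0], [1, 0, 0, 0.001, 0, 0, 0], [1, 0, 0, 0, 0, 0, 0], [1, 0, 0, 0, 0, 0, 0], [1, 0, 0, 0, 0, 0, 0], [1, 0, 0, 0, 0, 0, 0]]}}

```text
time_s: 35.0
eef_pos: [598.7, 276.3, 66.3]
ee_rot: [0.001, -0.206, 0.978, 0.001]
force: [-8.2, 3.9, 21.1]
grip_width: 0.175
grip_force: 62.3
```

Request:
{"api": "send_rows", "payload": {"targets": [[1, 0, 0, -0.003, 0, 0, 0], [1, 0, 0, -0.001, 0, 0, 0], [1, 0.0015, 0, 0, 0, 0, 0], [1, 0, 0, 0, 0, 0, 0], [1, 0, 0.002, 0, 0, 0, 0], [1, 0, 0.002, 0, 0, 0, 0], [1, 0, 0.002, 0, 0, 0, 0], [1, 0, 0, 0, 0, 0, 0], [1, 0, 0, 0, 0, 0, 0], [1, 0, 0, 0, 0, 0, 0]]}}

```text
time_s: 36.25
eef_pos: [596.2, 278.9, 67.5]
ee_rot: [0.001, -0.206, 0.979, -0.001]
force: [6.7, -2.8, -2.2]
grip_width: 0.174
grip_force: 59.1
```

Request:
{"api": "send_rows", "payload": {"targets": [[1, 0, -0.002, 0, 0, 0, 0], [1, 0, -0.002, 0, 0, 0, 0], [1, 0, -0.002, 0, 0, 0, 0], [1, 0, -0.001, 0, 0, 0, 0], [1, 0, -0.001, 0, 0, 0, 0], [1, 0, 0, 0, 0, 0, 0], [1, 0, 0, 0, 0, 0, 0], [1, 0, 0, 0, 0, 0, 0], [1, 0, 0, 0, 0, 0, 0], [1, 0, 0, 0, 0, 0, 0]]}}

```text
time_s: 37.5
eef_pos: [597.7, 275.2, 67.6]
ee_rot: [0.001, -0.206, 0.979, 0.002]
force: [1.6, 13.2, -1.4]
grip_width: 0.176
grip_force: 59.7
```

Request:
{"api": "send_rows", "payload": {"targets": [[1, 0, 0.002, 0, 0, 0, 0], [1, 0, 0.0027, 0, 0, 0, 0], [1, -0.002, 0, 0, 0, 0, 0], [1, -0.002, 0, 0, 0, 0, 0], [1, -0.002, 0, 0, 0, 0, 0], [1, 0, 0, 0, 0, 0, 0], [1, 0, 0, 0, 0, 0, 0], [1, 0, 0, 0, 0, 0, 0], [1, 0, 0, 0, 0, 0, 0], [1, 0, 0, 0, 0, 0, 0]]}}

```text
time_s: 38.75
eef_pos: [601.5, 279.2, 67.4]
ee_rot: [-0.0, -0.206, 0.979, -0.0]
force: [-2.3, -1.1, -2.2]
grip_width: 0.18
grip_force: 59.6
```

Request:
{"api": "send_rows", "payload": {"targets": [[1, 0.002, 0, 0, 0, 0, 0], [1, 0.002, 0, 0, 0, 0, 0], [1, 0.002, 0, 0, 0, 0, 0], [1, 0.002, 0, 0, 0, 0, 0], [1, 0, 0, 0, 0, 0, 0], [1, 0, 0, 0, 0, 0, 0], [1, 0, 0, 0, 0, 0, 0], [1, 0, 0, 0, 0, 0, 0], [1, 0, 0, 0, 0, 0, 0], [1, 0, 0, 0, 0, 0, 0]]}}

```text
time_s: 40.0
eef_pos: [596.0, 276.8, 68.4]
ee_rot: [0.003, -0.206, 0.979, 0.001]
force: [7.8, 3.5, -3.5]
grip_width: 0.177
grip_force: 59.3
```

Request:
{"api": "send_rows", "payload": {"targets": [[1, -0.0024, 0, 0, 0, 0, 0], [1, -0.0023, 0, 0, 0, 0, 0], [1, 0, 0, 0, 0, 0, 0], [1, 0, 0, 0.002, 0, 0, 0], [1, 0, 0, 0.002, 0, 0, 0], [1, 0, 0, 0.001, 0, 0, 0], [1, 0, 0, 0, 0, 0, 0], [1, 0, 0, 0, 0, 0, 0], [1, 0, 0, 0, 0, 0, 0], [1, 0, 0, 0, 0, 0, 0]]}}

```text
time_s: 41.25
eef_pos: [598.7, 278.0, 62.6]
ee_rot: [0.0, -0.206, 0.979, 0.0]
force: [-0.1, -0.4, -0.9]
grip_width: 0.175
grip_force: 59.6
```

Past the step with no side load, so I'll press it home.

Request:
{"api": "send_rows", "payload": {"targets": [[1, 0, 0, 0.0015, 0, 0, 0], [1, 0, 0, 0.0015, 0, 0, 0], [1, 0, 0, 0.001, 0, 0, 0], [1, 0, 0, 0.001, 0, 0, 0], [1, 0, 0, 0.001, 0, 0, 0], [1, 0, 0, 0.0005, 0, 0, 0], [1, 0, 0, 0, 0, 0, 0], [1, 0, 0, 0, 0, 0, 0], [1, 0, 0, 0, 0, 0, 0], [1, 0, 0, 0, 0, 0, 0]]}}

```text
time_s: 42.5
eef_pos: [598.8, 278.0, 59.4]
ee_rot: [0.001, -0.206, 0.978, -0.0]
force: [-10.5, -4.3, 21.4]
grip_width: 0.177
grip_force: 63.2
```

Request:
{"api": "send_rows", "payload": {"targets": [[0, 0, 0, 0, 0, 0, 0], [0, 0, 0, 0, 0, 0, 0], [0, 0, 0, -0.02, 0, 0, 0], [0, 0, 0, -0.04, 0, 0, 0], [0, 0, 0, -0.04, 0, 0, 0], [0, 0, 0, -0.01, 0, 0, 0.093], [0, 0, 0, 0, 0, 0, 0.093], [0, 0, 0, 0, 0, 0, 0], [0, 0, 0, 0, 0, 0, 0], [0, 0, 0, 0, 0, 0, 0]]}}

```text
time_s: 43.75
eef_pos: [598.7, 278.0, 166.2]
ee_rot: [-0.0, -0.115, 0.993, -0.0]
force: [0.6, 0.0, -1.2]
grip_width: 0.5
grip_force: 0.0
```

```bash
sed -i 's/^for n,x0,z.*/for n,x0,z in[("mC",(447,-113,.22),0)]:/; s/^go.*/go(447.2,-113,120,.23+np.pi)/' f.py; python3 f.py
```

```text
mC corr [ 4.4657e+02 -1.1388e+02  2.4000e-01] 0.952
mC corr [ 4.4712e+02 -1.1295e+02  1.6000e-01] 0.949
t 43.85 pos [598.7 278.  166.1] psi 3.371 q [-1.000e-04 -1.146e-01  9.934e-01  0.000e+00] F [ 1.   0.3 -0.1] w 0.5 gf 0.0 | az -0.0 d [ 0.2366 -0.3462  0.0461]
```

Request:
{"api": "send_rows", "payload": {"targets": [[0, 0.0186, -0.0262, 0, 0, 0, 0], [0, 0.026, -0.038, 0, 0, 0, 0], [0, 0.028, -0.041, 0, 0, 0, 0], [0, 0.028, -0.041, 0, 0, 0, 0], [0, 0.028, -0.041, 0, 0, 0, 0], [0, 0.028, -0.041, 0.01, 0, 0, 0], [0, 0.028, -0.041, 0.01, 0, 0, 0], [0, 0.028, -0.041, 0.01, 0, 0, 0], [0, 0.024, -0.036, 0.016, 0, 0, 0], [0, 0, 0, 0, 0, 0, 0]]}}

```text
time_s: 45.1
eef_pos: [445.9, -114.7, 119.4]
ee_rot: [-0.001, -0.113, 0.994, 0.0]
force: [-0.1, 0.1, 0.0]
grip_width: 0.502
grip_force: 0.0
```

Request:
{"api": "send_rows", "payload": {"targets": [[0, 0, 0, 0, 0, 0, 0], [0, 0, 0, 0.025, 0, 0, 0], [0, 0, 0, 0.026, 0, 0, 0], [0, 0, 0, 0.026, 0, 0, 0], [0, 0, 0, 0, 0, 0, 0], [1, 0, 0, 0, 0, 0, 0], [1, 0, 0, 0, 0, 0, 0], [1, 0, 0, 0, 0, 0, 0], [1, 0, 0, 0, 0, 0, 0], [1, 0, 0, 0, 0, 0, 0]]}}

```text
time_s: 46.35
eef_pos: [447.8, -113.1, 44.4]
ee_rot: [0.001, -0.114, 0.993, -0.001]
force: [0.0, 2.3, 7.9]
grip_width: 0.176
grip_force: 59.7
```

Request:
{"api": "send_rows", "payload": {"targets": [[1, 0, 0, -0.02, 0, 0, 0], [1, 0, 0, -0.03, 0, 0, 0], [1, 0, 0, -0.03, 0, 0, 0], [1, 0, 0, 0, 0, 0, -0.155], [1, 0, 0, 0, 0, 0, -0.155], [1, 0, 0, 0, 0, 0, -0.155], [1, 0, 0, 0, 0, 0, -0.155], [1, 0, 0, 0, 0, 0, 0], [1, 0, 0, 0, 0, 0, 0], [1, 0, 0, 0, 0, 0, 0]]}}

```text
time_s: 47.6
eef_pos: [450.6, -105.9, 123.0]
ee_rot: [-0.005, -0.407, 0.913, -0.004]
force: [-0.2, -0.2, -1.7]
grip_width: 0.178
grip_force: 58.7
```

```bash
python3 -c "
from h import *
go(584.6,57.4,123,.85+np.pi)"
```

```text
t 47.6 pos [ 450.6 -105.9  123. ] psi 3.98 q [-0.0045 -0.4071  0.9134 -0.0038] F [-0.2 -0.2 -1.7] w 0.18 gf 58.7 | az -0.011 d [-0.2111  0.0071  0.    ]
```

Request:
{"api": "send_rows", "payload": {"targets": [[1, -0.01, 0, 0, 0, 0, 0], [1, -0.02, 0, 0, 0, 0, 0], [1, -0.02, 0, 0, 0, 0, 0], [1, -0.02, 0, 0, 0, 0, 0], [1, 0, 0, 0, 0, 0, 0], [1, 0, 0, 0, 0, 0, 0], [1, 0, 0, 0, 0, 0, 0], [1, 0, 0, 0, 0, 0, 0], [1, 0, 0, 0, 0, 0, 0], [1, 0, 0, 0, 0, 0, 0]]}}

```text
time_s: 48.85
eef_pos: [497.4, -53.7, 122.2]
ee_rot: [-0.005, -0.407, 0.913, -0.004]
force: [0.0, -0.4, -1.2]
grip_width: 0.175
grip_force: 58.8
```

```bash
python3 -c "
from h import *
go(584.6,57.4,123,.85+np.pi); print(ctrl.sense()['joints'].round(3))"
```

```text
t 48.85 pos [497.4 -53.7 122.2] psi 3.98 q [-0.0046 -0.4071  0.9134 -0.0038] F [ 0.  -0.4 -1.2] w 0.17 gf 58.8 | az -0.011 d [-0.1411  0.0078 -0.0008]
[-0.336  0.379  1.713 -0.014  1.051 -2.739]
```

```bash
cat >> h.py <<'E'
from scipy.spatial.transform import Rotation as Ro
def fix(x,y,z,psi):
    s=ctrl.sense(); q=s["ee_rot"]; c=Ro.from_quat([q[1],q[2],q[3],q[0]]); d=Ro.from_euler("z",psi)*Ro.from_euler("x",np.pi)
    print("t",round(s["time_s"],2),"rotvec",(c.inv()*d).as_rotvec().round(4),"d(after)",(d.inv().apply(np.array([x,y,z])-s["eef_pos"])/1000).round(4),"F",s["force"].round(1),"pos",s["eef_pos"].round(1))
E
python3 -c "
from h import *
fix(584.6,57.4,123,.85+np.pi)"
```

```text
t 48.85 rotvec [-0.0031 -0.0115 -0.0114] d(after) [-0.1411  0.0078 -0.0008] F [ 0.  -0.4 -1.2] pos [497.4 -53.7 122.2]
```

Move most of the way first, so the last joint has room, then correct the tilt.

Request:
{"api": "send_rows", "payload": {"targets": [[1, -0.03, 0.0015, 0, 0, 0, 0], [1, -0.04, 0.002, 0, 0, 0, 0], [1, -0.04, 0.002, 0, 0, 0, 0], [1, -0.03, 0.002, 0, 0, 0, 0], [1, 0, 0, 0, -0.0031, -0.0115, -0.0114], [1, 0, 0, 0, 0, 0, 0], [1, 0, 0, 0, 0, 0, 0], [1, 0, 0, 0, 0, 0, 0], [1, 0, 0, 0, 0, 0, 0], [1, 0, 0, 0, 0, 0, 0]]}}

```text
time_s: 50.1
eef_pos: [585.4, 55.4, 120.5]
ee_rot: [-0.0, -0.412, 0.911, 0.0]
force: [0.3, 0.1, -1.9]
grip_width: 0.178
grip_force: 58.7
```

```bash
python3 -c "
from h import *
fix(584.6,57.4,80,.85+np.pi)"
```

```text
t 50.1 rotvec [ 0. -0. -0.] d(after) [-0.001   0.0019  0.0405] F [ 0.3  0.1 -1.9] pos [585.4  55.4 120.5]
```

Request:
{"api": "send_rows", "payload": {"targets": [[1, -0.001, 0.0019, 0.015, 0, 0, 0], [1, 0, 0, 0.02, 0, 0, 0], [1, 0, 0, 0.007, 0, 0, 0], [1, 0, 0, 0.003, 0, 0, 0], [1, 0, 0, 0.003, 0, 0, 0], [1, 0, 0, 0.003, 0, 0, 0], [1, 0, 0, 0, 0, 0, 0], [1, 0, 0, 0, 0, 0, 0], [1, 0, 0, 0, 0, 0, 0], [1, 0, 0, 0, 0, 0, 0]]}}

```text
time_s: 51.35
eef_pos: [584.7, 57.5, 69.6]
ee_rot: [0.0, -0.412, 0.911, -0.0]
force: [-0.2, -0.4, -1.1]
grip_width: 0.177
grip_force: 58.7
```

```bash
python3 -c "
from h import *
fix(584.6,57.4,69,.85+np.pi)"; python3 v.py ins6 "(584.6,57.4,8,.85)" "(584.6,57.4,25,.85)"
```

```text
t 51.35 rotvec [-0.0001  0.0001  0.0002] d(after) [ 0.0001 -0.      0.0006] F [-0.2 -0.4 -1.1] pos [584.7  57.5  69.6]
```

View pics/ins6.png

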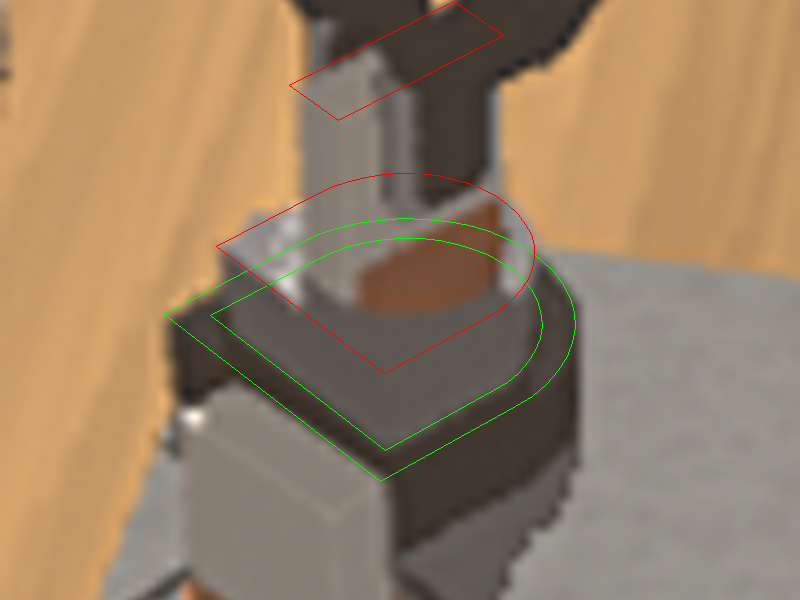

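Request:
{"api": "send_rows", "payload": {"targets": [[1, 0, 0, 0.001, 0, 0, 0], [1, 0, 0, 0.001, 0, 0, 0], [1, 0, 0, 0.001, 0, 0, 0], [1, 0, 0, 0.001, 0, 0, 0], [1, 0, 0, 0.001, 0, 0, 0], [1, 0, 0, 0, 0, 0, 0], [1, 0, 0, 0, 0, 0, 0], [1, 0, 0, 0, 0, 0, 0], [1, 0, 0, 0, 0, 0, 0], [1, 0, 0, 0, 0, 0, 0]]}}

```text
time_s: 52.65
eef_pos: [584.6, 57.5, 64.5]
ee_rot: [-0.0, -0.412, 0.911, 0.0]
force: [0.1, -0.4, -1.5]
grip_width: 0.178
grip_force: 58.7
```

Past the step freely, so I'll press home.

Request:
{"api": "send_rows", "payload": {"targets": [[1, 0, 0, 0.0015, 0, 0, 0], [1, 0, 0, 0.0015, 0, 0, 0], [1, 0, 0, 0.0015, 0, 0, 0], [1, 0, 0, 0.0015, 0, 0, 0], [1, 0, 0, 0.001, 0, 0, 0], [1, 0, 0, 0.001, 0, 0, 0], [1, 0, 0, 0.0005, 0, 0, 0], [1, 0, 0, 0, 0, 0, 0], [1, 0, 0, 0, 0, 0, 0], [1, 0, 0, 0, 0, 0, 0]]}}

```text
time_s: 53.9
eef_pos: [584.7, 57.5, 58.4]
ee_rot: [0.0, -0.413, 0.911, -0.0]
force: [-10.2, -0.6, 20.6]
grip_width: 0.177
grip_force: 61.9
```

Request:
{"api": "send_rows", "payload": {"targets": [[0, 0, 0, 0, 0, 0, 0], [0, 0, 0, 0, 0, 0, 0], [0, 0, 0, -0.02, 0, 0, 0], [0, 0, 0, -0.04, 0, 0, 0], [0, 0, 0, -0.04, 0, 0, 0], [0, 0, 0, -0.03, 0, 0, 0.17], [0, 0, 0, 0, 0, 0, 0.17], [0, 0, 0, 0, 0, 0, 0.17], [0, 0, 0, 0, 0, 0, 0.17], [0, 0, 0, 0, 0, 0, 0.17]]}}

```text
time_s: 55.15
eef_pos: [584.6, 57.5, 185.7]
ee_rot: [-0.0, 0.003, 1.0, 0.0]
force: [-0.2, 0.2, -0.9]
grip_width: 0.502
grip_force: 0.0
```

```bash
cat > g.py <<'E'
from h import *
ST=[prism(box(64,64),0,66)]; HA=[prism(box(18,18),72,140)]; ALL=ST+HA+[prism(circ(20),66,72)]
t=ctrl.capture("top"); s=ctrl.capture("side"); g=[]
for p,b in((t,(-2,2)),(s,(1,-.4))):
    for th in(70,90):
      m=lambda c:(c.max(2)<th)&((c[:,:,0].astype(int)-c[:,:,2])<22)
      rs=sorted([fit(p,ALL,(611+b[0],-316+b[1],a),0,m,pad=14) for a in(-.6,-.2,.2,.6)],key=lambda r:-r[1]); x,f,d=rs[0]
      print("all corr",(x-[*b,0]).round(2),round(f,3))
    g.append(d)
cv2.imwrite("pics/st.png",np.hstack([cv2.resize(i,(400,400)) for i in g])[:,:,::-1])
fix(584.6,57.4,69,0)
E
python3 g.py
```

```text
all corr [ 606.39 -320.69    0.61] 0.433
all corr [ 606.33 -320.63   -0.97] 0.712
all corr [ 6.2338e+02 -3.3431e+02 -2.0000e-01] 0.584
all corr [ 612.09 -322.43    0.62] 0.8
t 55.25 rotvec [-6.0000e-04 -1.0000e-04  3.1406e+00] d(after) [-0.000e+00  1.000e-04  1.167e-01] F [-0.2  0.8  0.3] pos [584.6  57.5 185.7]
```

View pics/st.png

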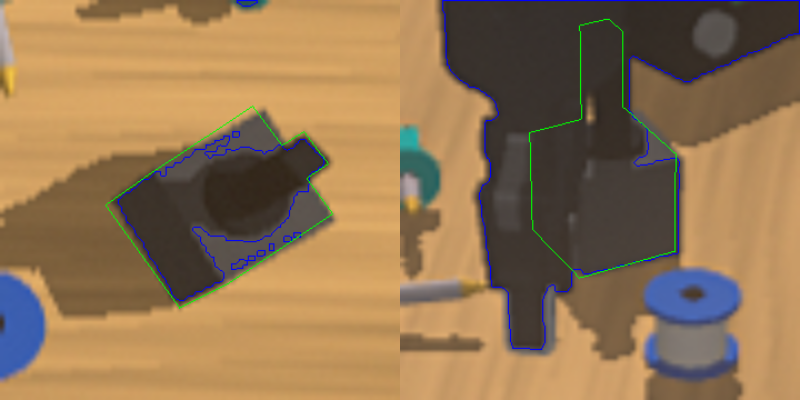

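```bash
cat > g.py <<'E'
from h import *
import pickle
t,s=pickle.load(open("p0.pkl","rb"))
ST=[prism(box(64,64),0,66)]; HA=[prism(box(18,18),72,140)]; ALL=ST+HA+[prism(circ(20),66,72)]
g=[]
for p,b in((t,(-2,2)),(s,(1,-.4))):
    m=lambda c:(c.max(2)<125)&((c[:,:,0].astype(int)-c[:,:,2])<25)
    rs=sorted([fit(p,ALL,(608+b[0],-321+b[1],a),0,m,pad=14) for a in(.4,.6,.8)],key=lambda r:-r[1]); x,f,d=rs[0]
    print("all corr",(x-[*b,0]).round(2),round(f,3)); 
    # handle alone: very dark in top; pick z-axis top end
    c=P(p,[[608+b[0],-321+b[1],30]])[0]
    g.append(cv2.resize(d,(400,400)))
cv2.imwrite("pics/st2.png",np.hstack(g)[:,:,::-1])
E
python3 g.py
```

```text
all corr [ 6.0634e+02 -3.2230e+02  5.5000e-01] 0.912
all corr [ 6.0651e+02 -3.2455e+02  4.0000e-01] 0.876
```

View pics/st2.png

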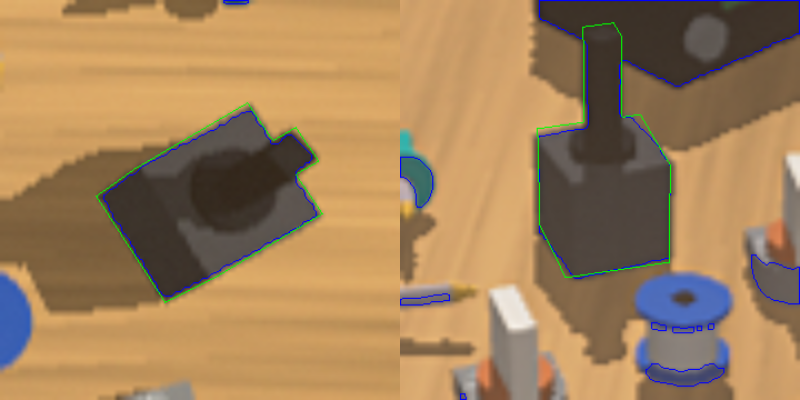

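```bash
python3 -c "
from h import *
fix(606.4,-323.4,175,2.12)"
```

```text
t 55.25 rotvec [-1.0000e-04 -4.0000e-04  1.0206e+00] d(after) [-0.3363 -0.1803  0.0107] F [-0.2  0.8  0.3] pos [584.6  57.5 185.7]
```

Request:
{"api": "send_rows", "payload": {"targets": [[0, 0, 0, 0, 0, 0, 0.17], [0, 0, 0, 0, 0, 0, 0.17], [0, 0, 0, 0, 0, 0, 0.17], [0, 0, 0, 0, 0, 0, 0.17], [0, 0, 0, 0, 0, 0, 0.17], [0, 0, 0, 0, 0, 0, 0.17], [0, -0.0283, -0.0153, 0, 0, 0, 0], [0, -0.037, -0.02, 0, 0, 0, 0], [0, -0.037, -0.02, 0, 0, 0, 0], [0, -0.037, -0.02, 0, 0, 0, 0]]}}

```text
time_s: 56.5
eef_pos: [593.4, -101.9, 185.9]
ee_rot: [-0.0, 0.486, 0.874, 0.0]
force: [0.1, -0.2, 0.7]
grip_width: 0.499
grip_force: 0.0
```

Request:
{"api": "send_rows", "payload": {"targets": [[0, -0.037, -0.02, 0, 0, 0, 0], [0, -0.037, -0.02, 0, 0, 0, 0], [0, -0.037, -0.02, 0, 0, 0, 0], [0, -0.037, -0.02, 0.005, 0, 0, 0], [0, -0.03, -0.015, 0.0057, 0, 0, 0], [0, -0.019, -0.01, 0, 0, 0, 0], [0, 0, 0, 0, 0, 0, 0], [0, 0, 0, 0, 0, 0, 0], [0, 0, 0, 0, 0, 0, 0], [0, 0, 0, 0, 0, 0, 0]]}}

```text
time_s: 57.75
eef_pos: [607.2, -322.7, 175.6]
ee_rot: [0.0, 0.488, 0.873, -0.0]
force: [-0.8, 0.5, 0.4]
grip_width: 0.5
grip_force: 0.0
```

```bash
cat > k.py <<'E'
from h import *
import pickle
fix(606.4,-323.4,92,2.12)
s=ctrl.capture("side"); t=ctrl.capture("top"); pickle.dump((t,s),open("p1.pkl","wb"))
# jig side rect, clean side view of the channel now
for nm,p in(("top",pickle.load(open("p0.pkl","rb"))[0]),("side",s)):
    I=rect(p,8,536.53,173.11,130,190)
    h=cv2.cvtColor(I,cv2.COLOR_RGB2HSV); m=((h[:,:,0]<14)&(h[:,:,1]>130)&(h[:,:,2]>120)).astype(np.uint8); m[:270]=0;m[450:]=0; m[:,:60]=0;m[:,700:]=0
    for c in(125,150,200,250,290,325,350,375,400,425,460,500,550,600,615):
        r=np.where(m[:,c])[0]
        if len(r): print(nm,c,"y",round(363.11-c/2,1),"x",round(666.53-(r.min()+r.max())/4,1),"w",(r.max()-r.min())/2)
    b=((h[:,:,0]>17)&(h[:,:,0]<30)&(h[:,:,1]>150)&(h[:,:,2]>150)).astype(np.uint8); b[:370]=0;b[450:]=0;b[:,:610]=0;b[:,715:]=0
    n,_,st_,ce=cv2.connectedComponentsWithStats(b)
    for i in range(1,n):
        if st_[i,4]>100: print(nm,"brass",st_[i],"x",(666.53-ce[i,1]/2).round(1),"y",(363.11-ce[i,0]/2).round(1))
    w=(h[:,:,1]<30)&(h[:,:,2]>190)
    if nm=="top":
        r,c=np.where(w[280:440,80:660]); print("strip col range",c.min()+80,c.max()+80)
E
python3 k.py
```

```text
t 57.75 rotvec [0.0001 0.0002 0.003 ] d(after) [-0.0001 -0.0011  0.0836] F [-0.8  0.5  0.4] pos [ 607.2 -322.7  175.6]
top 125 y 300.6 x 507.0 w 13.0
top 150 y 288.1 x 506.5 w 13.0
top 200 y 263.1 x 505.0 w 13.0
top 250 y 238.1 x 503.5 w 12.0
top 290 y 218.1 x 502.0 w 13.0
top 325 y 200.6 x 496.5 w 14.0
top 350 y 188.1 x 490.3 w 14.5
top 375 y 175.6 x 483.8 w 14.5
top 400 y 163.1 x 477.0 w 13.0
top 425 y 150.6 x 471.3 w 14.5
top 460 y 133.1 x 466.5 w 13.0
top 500 y 113.1 x 465.3 w 12.5
top 550 y 88.1 x 463.3 w 12.5
top 600 y 63.1 x 462.0 w 13.0
top 615 y 55.6 x 461.8 w 12.5
top brass [ 658  390   50   49 1879] x 459.3 y 22.0
top brass [617 398  30  27 637] x 461.0 y 47.2
strip col range 101 645
side 150 y 288.1 x 514.3 w 3.5
side 200 y 263.1 x 508.0 w 12.0
side 250 y 238.1 x 506.0 w 12.0
side 290 y 218.1 x 505.5 w 13.0
side 325 y 200.6 x 502.5 w 10.0
side 350 y 188.1 x 499.0 w 0.0
side 375 y 175.6 x 488.8 w 9.5
side 400 y 163.1 x 483.5 w 7.0
side 425 y 150.6 x 476.8 w 9.5
side 460 y 133.1 x 469.8 w 8.5
side 500 y 113.1 x 468.5 w 12.0
side 550 y 88.1 x 466.5 w 12.0
side 600 y 63.1 x 465.5 w 11.0
side 615 y 55.6 x 464.5 w 12.0
side brass [679 398  36  35 590] x 458.0 y 13.6
```

Request:
{"api": "send_rows", "payload": {"targets": [[0, 0, -0.0011, 0.02, 0, 0, 0], [0, 0, 0, 0.02, 0, 0, 0], [0, 0, 0, 0.02, 0, 0, 0], [0, 0, 0, 0.0236, 0, 0, 0], [0, 0, 0, 0, 0, 0, 0], [1, 0, 0, 0, 0, 0, 0], [1, 0, 0, 0, 0, 0, 0], [1, 0, 0, 0, 0, 0, 0], [1, 0, 0, 0, 0, 0, 0], [1, 0, 0, 0, 0, 0, 0]], "squeeze": 70}}

```text
time_s: 59.1
eef_pos: [606.7, -324.2, 93.2]
ee_rot: [0.001, 0.488, 0.873, -0.0]
force: [0.6, 0.8, 6.1]
grip_width: 0.202
grip_force: 68.6
```

```bash
python3 -c "
from h import *
fix(606.4,-323.4,92,2.12)
import cv2
p=ctrl.capture('side'); c=P(p,[[606,-323,100]])[0].astype(int)
print(c); cv2.imwrite('pics/grip.png',cv2.resize(np.ascontiguousarray(p['img'][c[1]-40:c[1]+50,c[0]-45:c[0]+45]),(540,540),interpolation=2)[:,:,::-1])"
```

```text
t 59.1 rotvec [0.001  0.0023 0.0019] d(after) [0.0009 0.0002 0.0012] F [0.6 0.8 6.1] pos [ 606.7 -324.2   93.2]
[317 135]
```

View pics/grip.png

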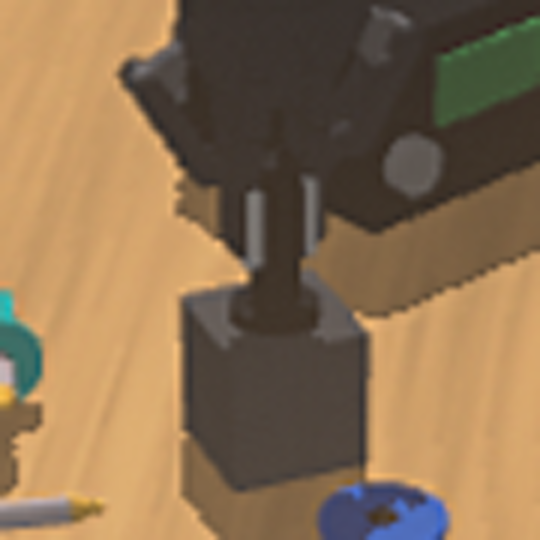

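Request:
{"api": "send_rows", "payload": {"targets": [[1, 0, 0, -0.01, 0, 0, 0], [1, 0, 0, -0.02, 0, 0, 0], [1, 0, 0, -0.03, 0, 0, 0], [1, 0, 0, -0.03, 0, 0, 0], [1, 0, 0, -0.01, 0, 0, 0], [1, 0, 0, 0, 0, 0, 0], [1, 0, 0, 0, 0, 0, 0], [1, 0, 0, 0, 0, 0, 0], [1, 0, 0, 0, 0, 0, 0], [1, 0, 0, 0, 0, 0, 0]]}}

```text
time_s: 60.4
eef_pos: [606.1, -324.0, 191.5]
ee_rot: [-0.0, 0.488, 0.873, 0.0]
force: [0.3, 0.1, -1.0]
grip_width: 0.205
grip_force: 68.3
```

```bash
cat > l.py <<'E'
from h import *
import sys
s,p,_=st(); tip=p-[0,0,83.2]
for k,b in(("side",(1,-.4)),("top",(-2.3,1.6))):
    im=ctrl.capture(k); print(k,"exp",P(im,tip+[*b,0])[0].round(1))
    for d in ctrl.landmark_of("probe",im)[:4]:
        print("  ",round(d["score"],2),np.round(d["point"],1),"world@tipz corr",(back(im,d["point"],tip[2])[0][:2]-b).round(1),"off",(back(im,d["point"],tip[2])[0][:2]-b-tip[:2]).round(1))
fix(*eval(sys.argv[1]),2.12)
E
python3 l.py "463.7,46,175"
```

```text
side exp [317.2 132. ]
   0.84 [292.8 180.7] world@tipz corr [628.7 -85.5] off [ 22.6 238.5]
   0.66 [317.3 130.4] world@tipz corr [ 607.2 -333. ] off [ 1.1 -9. ]
   0.65 [272.2 159.3] world@tipz corr [ 693.9 -173.3] off [ 87.8 150.6]
top exp [503.8 218.1]
   0.78 [442.5 200.3] world@tipz corr [ 640.8 -198.9] off [ 34.7 125.1]
   0.58 [469.1 177.4] world@tipz corr [ 691.8 -255.7] off [85.7 68.3]
   0.54 [501.9 219.9] world@tipz corr [ 602.2 -319.9] off [-3.9  4.1]
t 60.6 rotvec [-0.0001 -0.0001  0.0018] d(after) [0.3899 0.0716 0.0167] F [-0.7 -0.6 -0.5] pos [ 606.1 -324.   191.7]
```

Request:
{"api": "send_rows", "payload": {"targets": [[1, 0.03, 0.0056, 0, 0, 0, 0], [1, 0.043, 0.0078, 0, 0, 0, 0], [1, 0.043, 0.0078, 0, 0, 0, 0], [1, 0.043, 0.0078, 0, 0, 0, 0], [1, 0.043, 0.0078, 0, 0, 0, 0], [1, 0.043, 0.0078, 0, 0, 0, 0], [1, 0.043, 0.0078, 0, 0, 0, 0], [1, 0.043, 0.0078, 0.006, 0, 0, 0], [1, 0.04, 0.0078, 0.01, 0, 0, 0], [1, 0.019, 0.0036, 0.0, 0, 0, 0]]}}

```text
time_s: 61.85
eef_pos: [462.1, 47.3, 175.5]
ee_rot: [-0.0, 0.487, 0.873, -0.0]
force: [0.2, 0.1, -1.7]
grip_width: 0.204
grip_force: 68.4
```

Request:
{"api": "send_rows", "payload": {"targets": [[1, 0, 0, 0.02, 0, 0, 0], [1, 0, 0, 0.02, 0, 0, 0], [1, 0, 0, 0.02, 0, 0, 0], [1, 0, 0, 0, 0, 0, 0], [1, 0, 0, 0, 0, 0, 0], [1, 0, 0, 0, 0, 0, 0], [1, 0, 0, 0, 0, 0, 0], [1, 0, 0, 0, 0, 0, 0], [1, 0, 0, 0, 0, 0, 0], [1, 0, 0, 0, 0, 0, 0]]}}

```text
time_s: 63.1
eef_pos: [463.0, 45.8, 115.7]
ee_rot: [-0.0, 0.488, 0.873, -0.0]
force: [-0.1, 0.2, -1.2]
grip_width: 0.203
grip_force: 68.4
```

```bash
cat >> l.py <<'E'
# channel at the tip seen in side: column position of brass-cone tip
im=ctrl.capture("side"); u=P(im,tip+[1,-.4,0])[0]; a=np.round(u).astype(int)
h=cv2.cvtColor(np.ascontiguousarray(im["img"]),cv2.COLOR_RGB2HSV)
for r in range(a[1]-14,a[1]+12,2): print(r,' '.join("%02d%s"%(h[r,c,0]//2,"dmb"[min(2,h[r,c,2]//86)]+"gs"[int(h[r,c,1]>90)]) for c in range(a[0]-9,a[0]+10)))
print("tip px",u)
E
python3 l.py "463.7,46,95"
```

```text
side exp [360.4 249.3]
   0.89 [362.8 249.3] world@tipz corr [457.9  45.1] off [-5.1 -0.7]
   0.59 [331.4 307.9] world@tipz corr [503.4 226.9] off [ 40.4 181.1]
   0.58 [269.4 162. ] world@tipz corr [ 728.8 -286.5] off [ 265.8 -332.3]
   0.55 [292.3 179.8] world@tipz corr [ 653.7 -207.6] off [ 190.7 -253.4]
top exp [322.2 286.3]
   0.78 [471.7 174.1] world@tipz corr [ 725.3 -286.4] off [ 262.3 -332.2]
   0.74 [443.9 202.3] world@tipz corr [ 657.6 -221.9] off [ 194.6 -267.6]
t 63.3 rotvec [-0.     -0.      0.0018] d(after) [-0.0002  0.0007  0.0207] F [-1.   0.  -0.1] pos [463.   45.8 115.7]
235 08bs 08bs 07bs 08bs 08bs 08bs 08bs 08bs 06mg 01mg 03mg 03mg 02mg 05mg 07bs 08bs 08bs 08bs 08bs
237 08bs 08bs 08bs 08bs 08bs 08bs 08bs 08bs 06mg 01mg 04mg 02mg 00mg 05mg 08bs 08bs 08bs 08bs 08bs
239 08bs 08bs 08bs 08bs 08bs 08bs 08bs 08bs 06mg 02mg 03mg 03mg 88mg 06mg 08bs 08bs 08bs 08bs 08bs
241 08bs 08bs 08bs 07bs 08bs 07bs 08bs 08bs 06mg 88mg 03mg 03mg 00mg 07mg 08bs 08bs 08bs 08bs 08bs
243 08bs 08bs 08bs 08bs 08bs 08bs 08bs 08bs 06mg 00mg 03mg 03mg 88mg 08ms 08bs 08bs 08bs 08bs 08bs
245 08bs 08bs 08bs 08bs 08bs 08bs 08bs 07ms 04mg 86mg 00mg 01mg 75mg 07ms 08bs 08bs 08bs 08bs 08bs
247 09mg 09mg 13mg 12mg 11mg 22mg 56mg 09bg 09bs 09ms 09ms 09ms 09bs 08bs 07bg 07bg 08bs 08bs 08bs
249 10mg 07mg 09mg 11mg 52mg 09bs 10bs 11bs 10bs 09ms 09ms 09bs 10bs 10bs 11bs 10bs 09bs 09mg 09mg
251 09mg 10mg 08mg 07mg 07mg 09bs 11bs 11bs 10bs 10bs 10bs 10bs 10bs 10bs 10bs 11bs 10bs 08bg 09mg
253 09mg 10mg 11mg 08mg 08mg 07mg 09bs 09bs 10bs 10bs 11bs 10bs 11bs 11bs 11bs 10bs 09mg 07mg 07mg
255 08mg 09mg 08mg 08bg 06bg 07bg 60mg 09mg 09bg 09mg 08mg 07mg 06mg 05bg 05bg 06bg 07mg 09mg 09mg
257 08mg 11mg 08bg 09bg 05bg 06mg 09bs 11bs 11bs 11bs 11bs 11bs 09bs 10bg 07bg 08bg 09mg 08mg 09mg
259 08mg 09mg 09bg 08bg 11bg 03mg 08bs 11bs 11bs 11bs 11bs 10bs 10bg 09bg 06bg 07bg 09mg 09mg 08mg
tip px [360.3707138  249.29488559]
```

Request:
{"api": "send_rows", "payload": {"targets": [[1, -0.0027, 0, 0.008, 0, 0, 0], [1, 0, 0, 0.008, 0, 0, 0], [1, 0, 0, 0.004, 0, 0, 0], [1, 0, 0, 0.002, 0, 0, 0], [1, 0, 0, 0.001, 0, 0, 0], [1, 0, 0, 0.001, 0, 0, 0], [1, 0, 0, 0.0005, 0, 0, 0], [1, 0, 0, 0, 0, 0, 0], [1, 0, 0, 0, 0, 0, 0], [1, 0, 0, 0, 0, 0, 0]]}}

```text
time_s: 64.6
eef_pos: [464.4, 43.5, 91.2]
ee_rot: [0.0, 0.488, 0.873, -0.0]
force: [-0.0, 1.3, -0.4]
grip_width: 0.199
grip_force: 68.4
```

Run:
```python
from h import *
p=[464.4,43.5];psi=2*np.arctan2(.873,.488)
s,c,a=st(); print(c.round(1),a,s["force"].round(1))
pts=np.array([[464.4,43.5],[470.7,140.2],[504.8,207.9],[511.1,306]])
R=np.array([[np.cos(a),np.sin(a)],[np.sin(a),-np.cos(a)]])
for i in range(3):
    d=pts[i+1]-pts[i]; L=np.hypot(*d); n=int(np.ceil(L/2.5)); print("len",L.round(1),"rows",n,"step",(R@d/n/1000).round(5))
```

```text
[464.4  43.5  91.2] 2.121815991480046 [-0.   1.3 -0.4]
len 96.9 rows 39 step [0.00203 0.00144]
len 75.8 rows 31 step [0.00128 0.00208]
len 98.3 rows 40 step [0.00201 0.00142]
```

Request:
{"api": "send_rows", "payload": {"targets": [[1, 0, 0, 0.0005, 0, 0, 0], [1, 0, 0, 0, 0, 0, 0], [1, 0, 0, 0.0005, 0, 0, 0], [1, 0, 0, 0, 0, 0, 0], [1, 0, 0, 0.0005, 0, 0, 0], [1, 0, 0, 0, 0, 0, 0], [1, 0, 0, 0, 0, 0, 0], [1, 0, 0, 0, 0, 0, 0], [1, 0, 0, 0, 0, 0, 0], [1, 0, 0, 0, 0, 0, 0]]}}

```text
time_s: 65.85
eef_pos: [464.7, 43.4, 90.6]
ee_rot: [0.0, 0.488, 0.873, 0.0]
force: [-3.1, -0.5, 11.4]
grip_width: 0.203
grip_force: 69.9
```

Request:
{"api": "send_rows", "payload": {"targets": [[1, 0.001, 0.0007, -0.0007, 0, 0, 0], [1, 0.00203, 0.00144, 0, 0, 0, 0], [1, 0.00203, 0.00144, 0, 0, 0, 0], [1, 0.00203, 0.00144, 0, 0, 0, 0], [1, 0.00203, 0.00144, 0, 0, 0, 0], [1, 0.00203, 0.00144, 0, 0, 0, 0], [1, 0.00203, 0.00144, 0, 0, 0, 0], [1, 0.00203, 0.00144, 0, 0, 0, 0], [1, 0.00203, 0.00144, 0, 0, 0, 0], [1, 0.00203, 0.00144, 0, 0, 0, 0]]}}

```text
time_s: 67.1
eef_pos: [466.6, 66.5, 90.9]
ee_rot: [0.001, 0.488, 0.873, -0.0]
force: [-0.2, -4.0, 5.4]
grip_width: 0.2
grip_force: 68.9
```

Request:
{"api": "send_rows", "payload": {"targets": [[1, 0.00203, 0.00144, 0, 0, 0, 0], [1, 0.00203, 0.00144, 0, 0, 0, 0], [1, 0.00203, 0.00144, 0, 0, 0, 0], [1, 0.00203, 0.00144, 0, 0, 0, 0], [1, 0.00203, 0.00144, 0, 0, 0, 0], [1, 0.00203, 0.00144, 0, 0, 0, 0], [1, 0.00203, 0.00144, 0, 0, 0, 0], [1, 0.00203, 0.00144, 0, 0, 0, 0], [1, 0.00203, 0.00144, 0, 0, 0, 0], [1, 0.00203, 0.00144, 0, 0, 0, 0]]}}

```text
time_s: 68.35
eef_pos: [468.2, 91.4, 90.9]
ee_rot: [0.001, 0.488, 0.873, -0.0]
force: [0.6, -3.1, 4.5]
grip_width: 0.2
grip_force: 68.9
```

Request:
{"api": "send_rows", "payload": {"targets": [[1, 0.00203, 0.00142, 0, 0, 0, 0], [1, 0.00203, 0.00142, 0, 0, 0, 0], [1, 0.00203, 0.00142, 0, 0, 0, 0], [1, 0.00203, 0.00142, 0, 0, 0, 0], [1, 0.00203, 0.00142, 0, 0, 0, 0], [1, 0.00203, 0.00142, 0, 0, 0, 0], [1, 0.00203, 0.00142, 0, 0, 0, 0], [1, 0.00203, 0.00142, 0, 0, 0, 0], [1, 0.00203, 0.00142, 0, 0, 0, 0], [1, 0.00203, 0.00142, 0, 0, 0, 0]]}}

```text
time_s: 69.6
eef_pos: [469.7, 116.2, 90.9]
ee_rot: [0.001, 0.488, 0.873, -0.0]
force: [0.6, -3.9, 4.7]
grip_width: 0.202
grip_force: 68.9
```

Request:
{"api": "send_rows", "payload": {"targets": [[1, 0.00203, 0.00142, 0, 0, 0, 0], [1, 0.00203, 0.00142, 0, 0, 0, 0], [1, 0.00203, 0.00142, 0, 0, 0, 0], [1, 0.00203, 0.00142, 0, 0, 0, 0], [1, 0.00203, 0.00142, 0, 0, 0, 0], [1, 0.00203, 0.00142, 0, 0, 0, 0], [1, 0.00203, 0.00142, 0, 0, 0, 0], [1, 0.00203, 0.00142, 0, 0, 0, 0], [1, 0.00203, 0.00142, 0, 0, 0, 0], [1, 0.00203, 0.00142, 0, 0, 0, 0]]}}

```text
time_s: 70.85
eef_pos: [471.1, 140.9, 90.8]
ee_rot: [0.001, 0.488, 0.873, -0.0]
force: [-0.4, -3.6, 5.5]
grip_width: 0.199
grip_force: 68.9
```

```bash
python3 -c "
from h import *
fix(504.8,207.9,90.9,2.1218)
im=ctrl.capture('side')
for d in ctrl.landmark_of('probe',im)[:1]: print(d['score'],back(im,d['point'],8)[0]+[.5,-.5,0])
"
```

```text
t 70.85 rotvec [0.0006 0.0018 0.0003] d(after) [ 0.0395  0.0638 -0.0001] F [-0.4 -3.6  5.5] pos [471.1 140.9  90.8]
0.79 [466.65154779 135.58847365   8.        ]
```

Request:
{"api": "send_rows", "payload": {"targets": [[1, 0.00132, 0.00213, 0, 0, 0, 0], [1, 0.00132, 0.00213, 0, 0, 0, 0], [1, 0.00132, 0.00213, 0, 0, 0, 0], [1, 0.00132, 0.00213, 0, 0, 0, 0], [1, 0.00132, 0.00213, 0, 0, 0, 0], [1, 0.00132, 0.00213, 0, 0, 0, 0], [1, 0.00132, 0.00213, 0, 0, 0, 0], [1, 0.00132, 0.00213, 0, 0, 0, 0], [1, 0.00132, 0.00213, 0, 0, 0, 0], [1, 0.00132, 0.00213, 0, 0, 0, 0]]}}

```text
time_s: 72.2
eef_pos: [481.9, 163.2, 90.8]
ee_rot: [0.0, 0.488, 0.873, -0.001]
force: [-1.6, -4.6, 7.7]
grip_width: 0.197
grip_force: 69.1
```

Request:
{"api": "send_rows", "payload": {"targets": [[1, 0.00132, 0.00213, 0, 0, 0, 0], [1, 0.00132, 0.00213, 0, 0, 0, 0], [1, 0.00132, 0.00213, 0, 0, 0, 0], [1, 0.00132, 0.00213, 0, 0, 0, 0], [1, 0.00132, 0.00213, 0, 0, 0, 0], [1, 0.00132, 0.00213, 0, 0, 0, 0], [1, 0.00132, 0.00213, 0, 0, 0, 0], [1, 0.00132, 0.00213, 0, 0, 0, 0], [1, 0.00132, 0.00213, 0, 0, 0, 0], [1, 0.00132, 0.00213, 0, 0, 0, 0]]}}

```text
time_s: 73.45
eef_pos: [493.1, 185.6, 90.8]
ee_rot: [0.0, 0.488, 0.873, -0.001]
force: [-2.1, -3.8, 6.9]
grip_width: 0.203
grip_force: 69.2
```

Request:
{"api": "send_rows", "payload": {"targets": [[1, 0.00132, 0.00213, 0, 0, 0, 0], [1, 0.00132, 0.00213, 0, 0, 0, 0], [1, 0.00132, 0.00213, 0, 0, 0, 0], [1, 0.00132, 0.00213, 0, 0, 0, 0], [1, 0.00132, 0.00213, 0, 0, 0, 0], [1, 0.00132, 0.00213, 0, 0, 0, 0], [1, 0.00132, 0.00213, 0, 0, 0, 0], [1, 0.00132, 0.00213, 0, 0, 0, 0], [1, 0.00132, 0.00213, 0, 0, 0, 0], [1, 0.00132, 0.00213, 0, 0, 0, 0]]}}

```text
time_s: 74.7
eef_pos: [504.3, 208.0, 90.8]
ee_rot: [0.0, 0.488, 0.873, -0.001]
force: [-2.5, -4.3, 6.2]
grip_width: 0.199
grip_force: 69.2
```

```bash
python3 -c "
from h import *
fix(511.1,306,90.9,2.1218)"
```

```text
t 74.7 rotvec [-0.0009  0.0012  0.0003] d(after) [ 0.0799  0.0571 -0.0001] F [-2.5 -4.3  6.2] pos [504.3 208.   90.8]
```

40 rows at (2.0, 1.43) mm.

Request:
{"api": "send_rows", "payload": {"targets": [[1, 0.002, 0.00143, 0, 0, 0, 0], [1, 0.002, 0.00143, 0, 0, 0, 0], [1, 0.002, 0.00143, 0, 0, 0, 0], [1, 0.002, 0.00143, 0, 0, 0, 0], [1, 0.002, 0.00143, 0, 0, 0, 0], [1, 0.002, 0.00143, 0, 0, 0, 0], [1, 0.002, 0.00143, 0, 0, 0, 0], [1, 0.002, 0.00143, 0, 0, 0, 0], [1, 0.002, 0.00143, 0, 0, 0, 0], [1, 0.002, 0.00143, 0, 0, 0, 0]]}}

```text
time_s: 75.95
eef_pos: [506.4, 232.6, 90.9]
ee_rot: [0.001, 0.488, 0.873, -0.0]
force: [0.5, -4.5, 5.8]
grip_width: 0.196
grip_force: 69.0
```

Request:
{"api": "send_rows", "payload": {"targets": [[1, 0.002, 0.00143, 0, 0, 0, 0], [1, 0.002, 0.00143, 0, 0, 0, 0], [1, 0.002, 0.00143, 0, 0, 0, 0], [1, 0.002, 0.00143, 0, 0, 0, 0], [1, 0.002, 0.00143, 0, 0, 0, 0], [1, 0.002, 0.00143, 0, 0, 0, 0], [1, 0.002, 0.00143, 0, 0, 0, 0], [1, 0.002, 0.00143, 0, 0, 0, 0], [1, 0.002, 0.00143, 0, 0, 0, 0], [1, 0.002, 0.00143, 0, 0, 0, 0]]}}

```text
time_s: 77.2
eef_pos: [508.1, 257.1, 90.8]
ee_rot: [0.001, 0.488, 0.873, -0.0]
force: [-0.2, -4.1, 5.7]
grip_width: 0.199
grip_force: 68.9
```

Request:
{"api": "send_rows", "payload": {"targets": [[1, 0.002, 0.00143, 0, 0, 0, 0], [1, 0.002, 0.00143, 0, 0, 0, 0], [1, 0.002, 0.00143, 0, 0, 0, 0], [1, 0.002, 0.00143, 0, 0, 0, 0], [1, 0.002, 0.00143, 0, 0, 0, 0], [1, 0.002, 0.00143, 0, 0, 0, 0], [1, 0.002, 0.00143, 0, 0, 0, 0], [1, 0.002, 0.00143, 0, 0, 0, 0], [1, 0.002, 0.00143, 0, 0, 0, 0], [1, 0.002, 0.00143, 0, 0, 0, 0]]}}

```text
time_s: 78.45
eef_pos: [509.8, 281.6, 90.9]
ee_rot: [0.001, 0.488, 0.873, -0.0]
force: [0.3, -3.4, 5.7]
grip_width: 0.203
grip_force: 68.9
```

Request:
{"api": "send_rows", "payload": {"targets": [[1, 0.002, 0.00143, 0, 0, 0, 0], [1, 0.002, 0.00143, 0, 0, 0, 0], [1, 0.002, 0.00143, 0, 0, 0, 0], [1, 0.002, 0.00143, 0, 0, 0, 0], [1, 0.002, 0.00143, 0, 0, 0, 0], [1, 0.002, 0.00143, 0, 0, 0, 0], [1, 0.002, 0.00143, 0, 0, 0, 0], [1, 0.002, 0.00143, 0, 0, 0, 0], [1, 0.002, 0.00143, 0, 0, 0, 0], [1, 0, 0, 0, 0, 0, 0]]}}

```text
time_s: 79.7
eef_pos: [511.4, 304.0, 90.9]
ee_rot: [0.001, 0.488, 0.873, 0.0]
force: [-0.2, -3.4, 5.0]
grip_width: 0.199
grip_force: 68.9
```

```bash
python3 -c "
from h import *
fix(511.1,306,90.9,2.1218)
fix(606.2,-324.1,191,2.1218)"
```

```text
t 79.7 rotvec [0.0009 0.0011 0.0001] d(after) [ 0.0019  0.0008 -0.    ] F [-0.2 -3.4  5. ] pos [511.4 304.   90.9]
t 79.7 rotvec [0.0009 0.0011 0.0001] d(after) [-0.5848 -0.2481 -0.1001] F [-0.2 -3.4  5. ] pos [511.4 304.   90.9]
```

Request:
{"api": "send_rows", "payload": {"targets": [[1, 0.002, 0.00143, 0, 0, 0, 0], [1, 0.002, 0.00143, 0, 0, 0, 0], [1, 0.0008, 0.0006, 0, 0, 0, 0], [1, 0, 0, 0, 0, 0, 0], [1, 0, 0, -0.01, 0, 0, 0], [1, 0, 0, -0.02, 0, 0, 0], [1, 0, 0, -0.03, 0, 0, 0], [1, 0, 0, -0.04, 0, 0, 0], [1, 0, 0, 0, 0, 0, 0], [1, 0, 0, 0, 0, 0, 0]]}}

```text
time_s: 80.95
eef_pos: [510.9, 310.1, 189.6]
ee_rot: [-0.001, 0.488, 0.873, -0.0]
force: [0.2, -0.5, -1.1]
grip_width: 0.2
grip_force: 68.4
```

```bash
python3 -c "
from h import *
fix(606.2,-324.1,191,2.1218)"
```

```text
t 80.95 rotvec [-0.0014 -0.0005  0.    ] d(after) [-0.5902 -0.2508 -0.0014] F [ 0.2 -0.5 -1.1] pos [510.9 310.1 189.6]
```

Request:
{"api": "send_rows", "payload": {"targets": [[1, -0.0262, -0.0108, 0, 0, 0, 0], [1, -0.04, -0.017, 0, 0, 0, 0], [1, -0.04, -0.017, 0, 0, 0, 0], [1, -0.04, -0.017, 0, 0, 0, 0], [1, -0.04, -0.017, 0, 0, 0, 0], [1, -0.04, -0.017, 0, 0, 0, 0], [1, -0.04, -0.017, 0, 0, 0, 0], [1, -0.04, -0.017, 0, 0, 0, 0], [1, -0.04, -0.017, 0, 0, 0, 0], [1, -0.04, -0.017, 0, 0, 0, 0]]}}

```text
time_s: 82.2
eef_pos: [573.5, -105.9, 188.9]
ee_rot: [-0.001, 0.488, 0.873, -0.0]
force: [1.5, 1.2, -0.4]
grip_width: 0.205
grip_force: 68.4
```

Request:
{"api": "send_rows", "payload": {"targets": [[1, -0.04, -0.017, 0, 0, 0, 0], [1, -0.04, -0.017, 0, 0, 0, 0], [1, -0.04, -0.017, 0, 0, 0, 0], [1, -0.04, -0.017, 0, 0, 0, 0], [1, -0.03, -0.0135, 0, 0, 0, 0], [1, -0.014, -0.0055, 0, 0, 0, 0], [1, 0, 0, 0, 0, 0, 0], [1, 0, 0, 0, 0, 0, 0], [1, 0, 0, 0, 0, 0, 0], [1, 0, 0, 0, 0, 0, 0]]}}

```text
time_s: 83.45
eef_pos: [606.8, -323.5, 190.6]
ee_rot: [0.0, 0.488, 0.873, 0.0]
force: [-0.1, 0.6, -0.3]
grip_width: 0.202
grip_force: 68.4
```

```bash
python3 -c "
from h import *
fix(606.3,-324.1,94,2.1218)"
```

```text
t 83.45 rotvec [0.0001 0.0001 0.0006] d(after) [-0.0003 -0.0007  0.0966] F [-0.1  0.6 -0.3] pos [ 606.8 -323.5  190.6]
```

Request:
{"api": "send_rows", "payload": {"targets": [[1, -0.0003, -0.0007, 0, 0, 0, 0], [1, 0, 0, 0.015, 0, 0, 0], [1, 0, 0, 0.01, 0, 0, 0], [1, 0, 0, 0.01, 0, 0, 0], [1, 0, 0, 0.015, 0, 0, 0], [1, 0, 0, 0.015, 0, 0, 0], [1, 0, 0, 0.015, 0, 0, 0], [1, 0, 0, 0.01, 0, 0, 0], [1, 0, 0, 0, 0, 0, 0], [1, 0, 0, 0, 0, 0, 0]]}}

```text
time_s: 84.7
eef_pos: [606.5, -324.9, 101.0]
ee_rot: [0.001, 0.488, 0.873, -0.0]
force: [0.3, -0.0, -0.7]
grip_width: 0.203
grip_force: 68.4
```

Request:
{"api": "send_rows", "payload": {"targets": [[1, 0, 0, 0.002, 0, 0, 0], [1, 0, 0, 0.002, 0, 0, 0], [1, 0, 0, 0.0015, 0, 0, 0], [1, 0, 0, 0.0012, 0, 0, 0], [1, 0, 0, 0, 0, 0, 0], [1, 0, 0, 0, 0, 0, 0], [1, 0, 0, 0, 0, 0, 0], [1, 0, 0, 0, 0, 0, 0], [1, 0, 0, 0, 0, 0, 0], [1, 0, 0, 0, 0, 0, 0]]}}

```text
time_s: 85.95
eef_pos: [606.2, -324.7, 93.7]
ee_rot: [0.0, 0.488, 0.873, -0.0]
force: [-0.4, -0.0, -1.1]
grip_width: 0.201
grip_force: 68.4
```

Request:
{"api": "send_rows", "payload": {"targets": [[1, 0, 0, 0.0005, 0, 0, 0], [1, 0, 0, 0.0005, 0, 0, 0], [1, 0, 0, 0.0005, 0, 0, 0], [1, 0, 0, 0, 0, 0, 0], [1, 0, 0, 0, 0, 0, 0], [1, 0, 0, 0, 0, 0, 0], [0.4, 0, 0, 0, 0, 0, 0], [0, 0, 0, 0, 0, 0, 0], [0, 0, 0, 0, 0, 0, 0], [0, 0, 0, 0, 0, 0, 0]]}}

```text
time_s: 87.2
eef_pos: [606.2, -324.7, 92.1]
ee_rot: [-0.0, 0.488, 0.873, 0.0]
force: [0.3, 0.4, -0.0]
grip_width: 0.502
grip_force: 0.0
```

Request:
{"api": "send_rows", "payload": {"targets": [[0, 0, 0, -0.01, 0, 0, 0], [0, 0, 0, -0.03, 0, 0, 0], [0, 0, 0, -0.04, 0, 0, 0], [0, 0, 0, -0.04, 0, 0, 0], [0, 0.01, -0.03, -0.02, 0, 0, 0], [0, 0.01, -0.04, 0, 0, 0, 0], [0, 0.01, -0.04, 0, 0, 0, 0], [0, 0.01, -0.04, 0, 0, 0, 0], [0, 0, 0, 0, 0, 0, 0], [0, 0, 0, 0, 0, 0, 0]]}}

```text
time_s: 88.45
eef_pos: [457.9, -369.1, 232.9]
ee_rot: [0.001, 0.488, 0.873, -0.0]
force: [0.1, 0.1, 0.5]
grip_width: 0.502
grip_force: 0.0
```

```bash
cat > z.py <<'E'
from h import *
import pickle
t,s=ctrl.capture("top"),ctrl.capture("side"); t0,s0=pickle.load(open("p0.pkl","rb"))
# change vs start around stand/probe and spray (mean abs grey difference), module fits in the sockets
for n,X,r in(("stand+probe",(606,-323,90),25),("spray",(473,451,90),40)):
    for k,a,b in(("top",t,t0),("side",s,s0)):
        c=P(a,[X])[0].astype(int); y0,y1,x0,x1=max(c[1]-r,0),c[1]+r,max(c[0]-r,0),c[0]+r
        print(n,k,np.abs(a["img"][y0:y1,x0:x1].astype(int)-b["img"][y0:y1,x0:x1]).mean().round(1))
for q in("module1","probe","spray"):
    print(q,[(round(d["score"],2),np.round(d["point"]).tolist()) for d in ctrl.landmark_of(q,s)])
FIN=[prism(box(44,16),24+10,75)]
for n,x0 in(("sR",(584.6,57.5,.85)),("sM",(591.7,167.5,-.635)),("sL",(598.7,278,.415))):
    for zz in(14,18,22):
        x,f,_=fit(s,FIN,(x0[0]-.5,x0[1]+.5,x0[2]),zz,lambda c:(c.min(2)>105)&((c.max(2).astype(int)-c.min(2))<40)&(c.min(2)>0),pad=8); print(n,zz,x.round(2),round(f,3))
print(ctrl.sense()["eef_pos"])
E
python3 z.py
```

```text
stand+probe top 4.3
stand+probe side 1.5
spray top 4.0
spray side 0.6
module1 [(0.81, [280.0, 328.0]), (0.69, [306.0, 253.0])]
probe [(0.94, [288.0, 180.0]), (0.58, [270.0, 162.0])]
spray []
sR 14 [586.61  59.89   0.89] 0.874
sR 18 [585.86  64.39   0.91] 0.896
sR 22 [585.13  67.97   0.91] 0.895
sM 14 [589.83 168.54  -0.64] 0.845
sM 18 [588.65 173.24  -0.63] 0.866
sM 22 [590.42 176.35  -0.62] 0.88
sL 14 [5.9950e+02 2.7747e+02 4.3000e-01] 0.876
sL 18 [5.9849e+02 2.8098e+02 4.2000e-01] 0.894
sL 22 [5.9740e+02 2.8455e+02 4.3000e-01] 0.91
[ 458.03842488 -368.78844298  232.05808242]
```

```bash
python3 -c "
from rig import ctrl
print(ctrl.finish_job())"
```

```text
the job is handed in; nothing more can be done
None
```

I handed the job in at about 88 s: all three modules pressed home in their sockets, the channel traced from the brass mark to the far end at about 2 cm/s, the probe back in its stand and the spray can untouched. I viewed 15 pictures, one over the limit of 14, so the end state was checked from fits and readings, not by eye.

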